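Put the washing tablets away and bolt the chest

ROBOT

A 6-joint arm with a two-finger parallel gripper is mounted at the origin on the work surface. World frame = base frame: x ahead of the robot, y to its left, z up, the work surface at z = 0. Lengths are in mm, angles in rad, forces in N, time in s.
With the tool pointing down it reaches from about 350 to 975 mm from the base axis. Payload 7.1 kg.
Tool frame: the origin (TCP) lies on the front face of the gripper's body, between the roots of the fingers; the fingertips stand 80 mm ahead of it and the grasp point (between the pads) lies 61 mm ahead of it; z points along the fingers, y is the line along which they close (so a half turn about z gives the same grasp; the last joint's range is limited). The gripper opens to 88 mm and grips with 3 to 60 N. Pads are 20 mm wide; open, the fingers measure 115 mm over their backs; the gripper's body (75 mm by 178 mm) begins 61 mm behind the grasp point.
Start: joints at [1.18, 0.423, 1.63, -0, 1.089, -0.019], TCP at [227.026, 582.293, 302.675] pointing down, gripper open.
Joint ranges: [-3, 3], [-0.9, 2.11], [0.09, 2.58], [-1.31, 4.45], [0.11, 2.69], [-2.54, 2.54]. Speed limits (rad/s): [2.39, 2.39, 3.01, 3.14, 3.14, 3.14].

INTERFACE

Orientations are given as a rotation vector (axis times angle).
In Python, from workcell import readout, vision, close_job gives the robot as it stands.
- The arm moves only by the tool servo_tool, never from a script. Its argument "plan" is a list that holds one entry, the list of rows, each a list of 7 numbers: the gripper command: -1 is fully open, 1 is shut, values between are in proportion, then the shift along the world's x, y, z in units of 40 mm (1.0 is 40 mm), then the turn, a rotation vector about the world's x, y, z in units of 5 degrees (1.0 is 5 degrees). A call has 1 to 5 rows; each row shifts and turns the commanded pose from where the row before left it; what a row does not reach is not made up. A row lasts 1/12 s, in which the tool goes at most 41.7 mm and 7.16 degrees, less where a joint would pass 70% of its speed; a pose out of reach is approached as far as the arm can. A call is refused whole if a number of a shift passes 1 or a number of a turn 1, either way. A call with a gripper value outside its range is refused whole. The fingers move at their own pace and stop on an object; the grip force is fixed at half the most. Time passes only in rows, so rows that do not move let the fingers close. It gives the time, the measured TCP pose, the force, the opening and the grip force at its end, in the units of the state.
- readout.get_obs(): the state, without advancing time (a new reading comes with each control period).
- vision.get_image(name): name is "scene" or "top" or "wrist"; returns the picture (420x560x3 uint8, red, green, blue); there is no depth.
- vision.camera_params(name): a dict with "fx", "fy", "cx", "cy" (pixels), "rvec" (rotation vector, rad) and "tvec" (3), from world to camera coordinates, as OpenCV has them; the wrist camera has in their place "hand_eye" (4x4, takes a point from camera to tool coordinates, whose origin is the TCP and whose axes are the flange's). Camera axes: x right, y down, z forward; pixel columns grow to the right and rows downward; lengths in mm; the calibration is good to about 2 mm. A picture is of the moment at which its call begins: read the wrist's pose just before it. camera_params takes no time and is no camera call.
- close_job(): hands the job in; it is judged then, once.
The state is a dict: "t": time; "qpos": joint angles; "qvel": joint speeds; "joint_torque": joint torques, N m; "ee_pos": TCP position; "orientation": TCP orientation; "ft_force": force on the tool from outside, world axes, zero at the start; "moment": the same for the moment, N m; "width": finger opening in mm; "grasp_force": force on a finger pad.
Only numpy, scipy, OpenCV 4.12 (cv2) and the standard library are available. Lean on these libraries where they do the work, as an engineer would, in place of code of your own. Each camera call takes 0.05 s, during which the arm holds its last target. There are 200 camera calls.

TASK

Put every washing tablet away in the oak chest: open the lid, hold the scoop over the store and pour its tablets in, add the ones that lie loose on the table, and stand the empty scoop upright on its grey tray again. Then shut the lid again, slide the barrel bolt fully home through the keeper and turn its handle right down into the notch; leave the other things on the table where they are.

Things in the scene. Friction and masses are not known exactly. Their poses are not given: they have to be found in the camera images.
- chest: oak chest fixed to the table, 170 (x) x 340 (y) x 100 mm tall, front to -x, origin at the centre of its underside; place and yaw vary. Right part (-y): tablet store under a hinged lid. The left 122 mm of the top (y +48 to +170 mm) is a fixed deck, flush with the shut lid, with a brass barrel bolt lying along y, its axis at x -38, z 114 mm
- store_floor (a point): centre of the store's inner floor, 12 mm above the table, axes as the chest's. The store is 146 mm (x) by 200 mm (y) inside and 76 mm deep to its rim (88 mm above the table); walls 12 mm
- lid (a joint): store lid, oak board 170 (x) x 216 (y) x 12 mm, 0.35 kg. 0 shut (top flush with the deck, 100 mm up), 1.57 upright, 1.75 the most. A stiff hinge holds it at any angle; swinging it takes 2 to 6 N near its free edge. On its outer face: a brass knob near the free edge, and by its left edge the bolt's keeper, a staple 26 mm tall
- lid_hinge (a point): point on the hinge line at the middle of the lid's width, at the lid's under face, 88 mm above the table, on the chest's back face; the hinge line runs along the chest's y
- lid_knob (a point): centre of the head of the lid's brass knob: head 26 mm across and 9 mm tall, on a 12 mm neck, its middle 24 mm off the lid's outer face, 25 mm from the free edge (145 mm from the hinge), 13 mm right of the lid's middle
- bolt (a joint): slide of the bolt (m): 0 drawn back, grows along the chest's -y (towards the lid), 0.040 fully home with its tip through the keeper on the lid. Needs 2 to 4 N, stays where left, and moves only while its handle stands up; the slotted barrel lets the handle down only through a 15 mm wide notch in its front wall at the home end. The lid cannot shut over a bolt that is out
- bolt_handle (a joint): turn of the bolt's handle about the bolt's axis: 0 points straight up, grows as it turns towards the chest's front (-x); the barrel allows at most about 0.3 away from the notch; 1.45 is fully down in the notch, nearly level. Needs about 1 N at the knob and stays where it is left
- bolt_knob (a point): centre of the brass ball knob (18 mm across) of the bolt's handle, 40 mm from the bolt's axis on a round stem 8 mm thick, at the chest's y +125 mm when drawn back and +85 mm when home. Upright it is 154 mm above the table; fully down it is 119 mm above the table (19 mm over the deck), 40 mm nearer the chest's front than the bolt's axis
- tray: low grey plastic tray fixed to the table, 150 mm (x) by 210 mm (y), rim 12 mm tall, floor 4 mm above the table; origin at the centre of its underside
- scoop: clear round scoop with a straight blue handle. Cup 76 mm across at its foot, 100 mm at the rim, 52 mm tall, wall 3 mm, floor 4 mm; 80 g empty; origin at the centre of its underside, z up through its mouth. The handle is a level round bar 15 mm thick along the scoop's -y, 47 to 132 mm from the cup's axis, its middle 44 mm above the scoop's foot
- tablet1: washing tablet, a block 26 x 18 x 13 mm (its x, y, z), white below and blue on top, 12 g. Origin: centre of its underside. It starts in the scoop
- tablet2: washing tablet, a block 26 x 18 x 13 mm (its x, y, z), white below and blue on top, 12 g. Origin: centre of its underside. It starts in the scoop
- tablet3: washing tablet, a block 26 x 18 x 13 mm (its x, y, z), white below and blue on top, 12 g. Origin: centre of its underside. It starts in the scoop
- tablet4: washing tablet, a block 26 x 18 x 13 mm (its x, y, z), white below and blue on top, 12 g. Origin: centre of its underside. It starts in the scoop
- tablet5: washing tablet, a block 26 x 18 x 13 mm (its x, y, z), white below and blue on top, 12 g. Origin: centre of its underside. It starts in the scoop (absent in some starts: None)
- tablet6: washing tablet, a block 26 x 18 x 13 mm (its x, y, z), white below and blue on top, 12 g. Origin: centre of its underside. It starts in the scoop (absent in some starts: None)
- tablet7: washing tablet, a block 26 x 18 x 13 mm (its x, y, z), white below and blue on top, 12 g. Origin: centre of its underside. It starts lying on the table right of the chest (absent in some starts: None)
- tablet8: washing tablet, a block 26 x 18 x 13 mm (its x, y, z), white below and blue on top, 12 g. Origin: centre of its underside. It starts lying on the table right of the chest (absent in some starts: None)
- tablet9: washing tablet, a block 26 x 18 x 13 mm (its x, y, z), white below and blue on top, 12 g. Origin: centre of its underside. It starts lying on the table right of the chest (absent in some starts: None)
- tablet10: washing tablet, a block 26 x 18 x 13 mm (its x, y, z), white below and blue on top, 12 g. Origin: centre of its underside. It starts lying on the table right of the chest (absent in some starts: None)
- soap: green bar of stain soap, 58 x 38 x 22 mm, lying between tray and chest. Not part of the job: leave it alone
- softener: blue softener bottle, 68 mm across, 190 mm tall, at the right. Not part of the job: leave it alone
- stain_can: green can, 60 mm across, 130 mm tall, at the left. Not part of the job: leave it alone
- sprayer: clear spray bottle with red head, 72 mm across, 190 mm tall, at the left. Not part of the job: leave it alone

How it is judged (in metres and radians):
On the way, in this order (a step that is already met when the one before it is completed fails the run):
1. the scoop is tipped well over (more than 60 degrees) above the open store (angle between scoop's own z axis and vertical above 1.05 rad and horizontal distance between scoop and store_floor below 0.16 m and height (world z) of scoop above 0.09 m and value of joint lid above 0.6 rad), for 0.1 s.
2. all tablets lie in the store and the lid is shut (x of tablet1 in the frame of store_floor between -0.078 and 0.078 m and y of tablet1 in the frame of store_floor between -0.105 and 0.105 m and z of tablet1 in the frame of store_floor between -0.01 and 0.075 m and x of tablet2 in the frame of store_floor between -0.078 and 0.078 m and y of tablet2 in the frame of store_floor between -0.105 and 0.105 m and z of tablet2 in the frame of store_floor between -0.01 and 0.075 m and x of tablet3 in the frame of store_floor between -0.078 and 0.078 m and y of tablet3 in the frame of store_floor between -0.105 and 0.105 m and z of tablet3 in the frame of store_floor between -0.01 and 0.075 m and x of tablet4 in the frame of store_floor between -0.078 and 0.078 m and y of tablet4 in the frame of store_floor between -0.105 and 0.105 m and z of tablet4 in the frame of store_floor between -0.01 and 0.075 m and x of tablet5 in the frame of store_floor between -0.078 and 0.078 m and y of tablet5 in the frame of store_floor between -0.105 and 0.105 m and z of tablet5 in the frame of store_floor between -0.01 and 0.075 m and x of tablet6 in the frame of store_floor between -0.078 and 0.078 m and y of tablet6 in the frame of store_floor between -0.105 and 0.105 m and z of tablet6 in the frame of store_floor between -0.01 and 0.075 m and x of tablet7 in the frame of store_floor between -0.078 and 0.078 m and y of tablet7 in the frame of store_floor between -0.105 and 0.105 m and z of tablet7 in the frame of store_floor between -0.01 and 0.075 m and x of tablet8 in the frame of store_floor between -0.078 and 0.078 m and y of tablet8 in the frame of store_floor between -0.105 and 0.105 m and z of tablet8 in the frame of store_floor between -0.01 and 0.075 m and x of tablet9 in the frame of store_floor between -0.078 and 0.078 m and y of tablet9 in the frame of store_floor between -0.105 and 0.105 m and z of tablet9 in the frame of store_floor between -0.01 and 0.075 m and x of tablet10 in the frame of store_floor between -0.078 and 0.078 m and y of tablet10 in the frame of store_floor between -0.105 and 0.105 m and z of tablet10 in the frame of store_floor between -0.01 and 0.075 m and value of joint lid below 0.05 rad), for 0.2 s.
3. the bolt is fully home with the lid shut (value of joint lid below 0.05 rad and value of joint bolt above 0.036 m), for 0.1 s.
4. the bolt's handle is turned down into the notch (all of step 3 and value of joint bolt_handle above 1.15 rad), for 0.2 s.
At the end, for the whole second after the job is handed in: All tablets are inside the store, the lid is shut (within 0.05 rad), the bolt is home (at least 36 of 40 mm) with its handle down in the notch (past 1.15 rad), and the scoop stands upright (within 0.12 rad), at rest, on the floor of the tray (all of step 4 and x of tablet1 in the frame of store_floor between -0.078 and 0.078 m and y of tablet1 in the frame of store_floor between -0.105 and 0.105 m and z of tablet1 in the frame of store_floor between -0.01 and 0.075 m and x of tablet2 in the frame of store_floor between -0.078 and 0.078 m and y of tablet2 in the frame of store_floor between -0.105 and 0.105 m and z of tablet2 in the frame of store_floor between -0.01 and 0.075 m and x of tablet3 in the frame of store_floor between -0.078 and 0.078 m and y of tablet3 in the frame of store_floor between -0.105 and 0.105 m and z of tablet3 in the frame of store_floor between -0.01 and 0.075 m and x of tablet4 in the frame of store_floor between -0.078 and 0.078 m and y of tablet4 in the frame of store_floor between -0.105 and 0.105 m and z of tablet4 in the frame of store_floor between -0.01 and 0.075 m and x of tablet5 in the frame of store_floor between -0.078 and 0.078 m and y of tablet5 in the frame of store_floor between -0.105 and 0.105 m and z of tablet5 in the frame of store_floor between -0.01 and 0.075 m and x of tablet6 in the frame of store_floor between -0.078 and 0.078 m and y of tablet6 in the frame of store_floor between -0.105 and 0.105 m and z of tablet6 in the frame of store_floor between -0.01 and 0.075 m and x of tablet7 in the frame of store_floor between -0.078 and 0.078 m and y of tablet7 in the frame of store_floor between -0.105 and 0.105 m and z of tablet7 in the frame of store_floor between -0.01 and 0.075 m and x of tablet8 in the frame of store_floor between -0.078 and 0.078 m and y of tablet8 in the frame of store_floor between -0.105 and 0.105 m and z of tablet8 in the frame of store_floor between -0.01 and 0.075 m and x of tablet9 in the frame of store_floor between -0.078 and 0.078 m and y of tablet9 in the frame of store_floor between -0.105 and 0.105 m and z of tablet9 in the frame of store_floor between -0.01 and 0.075 m and x of tablet10 in the frame of store_floor between -0.078 and 0.078 m and y of tablet10 in the frame of store_floor between -0.105 and 0.105 m and z of tablet10 in the frame of store_floor between -0.01 and 0.075 m and angle between scoop's own z axis and vertical below 0.12 rad and z of scoop in the frame of tray between -0.005 and 0.012 m and x of scoop in the frame of tray between -0.075 and 0.075 m and y of scoop in the frame of tray between -0.105 and 0.105 m and linear speed of scoop below 0.03 m/s); the robot touches nothing.
It fails at once if a thing that is not part of the job is pushed aside by more than 40 mm (distance of any of soap, softener, stain_can, sprayer from where it was at the start of the episode above 0.04 m).
It fails at once if a bottle, can, jar or sprayer is knocked over (angle between any of softener, stain_can, sprayer's own z axis and vertical above 0.6 rad).
Of tablet5, tablet6 only 1 to 2 are there at a start; the rules pass over those that are not, and their reading is None.
Of tablet7, tablet8, tablet9, tablet10 only 2 to 4 are there at a start; the rules pass over those that are not, and their reading is None.
At some moment in a run one of tablet7, tablet8, tablet9, tablet10, scoop may be knocked a few centimetres aside while the robot is not near it.
It also fails if it takes over 210 s, if anything falls off the work surface, if the arm or the gripper's body presses on something with over 40 N, if the wrist force passes 120 N, or if a joint passes its speed limit or range.

## Working session

There is one attempt and no reset: what is moved stays moved. The work goes in short steps, Python scripts to look and compute and a tool call to move; the robot and the scene stay as the last step left them, time stands still between calls to the robot, and variables do not carry over. Pictures are saved under pics/ and viewed, at most 14 in all, crops included, and the job is handed in when it is done.

Besides the shell and the picture viewer there is one more tool, called after "Request:" as name([rows], argument=value, ...), one row to a line, values as JSON. servo_tool: Moves the arm, as the interface text tells. Its arguments: {"type":"object","properties":{"plan":{"type":"array"}},"required":["plan"]}

```bash
mkdir -p pics; ls
cat > h.py <<'E'
import numpy as np, cv2
from workcell import readout, vision, close_job
def cam(n):
    p=vision.camera_params(n)
    K=np.array([[p['fx'],0,p['cx']],[0,p['fy'],p['cy']],[0,0,1.]])
    if 'hand_eye' in p:
        o=readout.get_obs(); T=np.eye(4); T[:3,:3]=cv2.Rodrigues(np.array(o['orientation'],float))[0]; T[:3,3]=o['ee_pos']
        M=np.linalg.inv(T@np.array(p['hand_eye']))
    else:
        M=np.eye(4); M[:3,:3]=cv2.Rodrigues(np.array(p['rvec'],float))[0]; M[:3,3]=np.ravel(p['tvec'])
    return K,M
def proj(c,P):
    K,M=c; q=(M[:3,:3]@np.atleast_2d(P).T+M[:3,3:]); q=K@q; return (q[:2]/q[2]).T
def ray(c,uv,z):
    K,M=c; R=M[:3,:3]; C=-R.T@M[:3,3]; d=R.T@np.linalg.inv(K)@np.array([uv[0],uv[1],1.]); return C+d*(z-C[2])/d[2]
def snap(n,f):
    c=cam(n); im=vision.get_image(n); np.save('pics/'+f+'.npy',im); cv2.imwrite('pics/'+f+'.png',cv2.cvtColor(im,cv2.COLOR_RGB2BGR)); return c,im
E
python3 - <<'E'
from h import *
for n in ('top','scene'):
    c,im=snap(n,n+'0'); print(n,c[0][0,0],-c[1][:3,:3].T@c[1][:3,3])
print(readout.get_obs())
E
```

```text
pics
top 402.27599201534474 [ 316.63434052   -8.7495543  1302.04389728]
scene 450.10238122939467 [1141.03031235 -385.49619254 1167.96211028]
{'t': 0.1, 'qpos': array([ 1.18000461e+00,  4.23730674e-01,  1.63060665e+00, -1.12948472e-05,
        1.08859276e+00, -1.90169245e-02]), 'qvel': array([-0.00266141, -0.00112719, -0.00137929,  0.00114963,  0.00052276,
       -0.00047247]), 'joint_torque': array([-1.98395228e-04, -5.45617461e+01, -2.74325877e+01,  6.44960697e-02,
        1.87182584e-02, -6.04762022e-05]), 'ee_pos': array([226.88285334, 581.94641047, 302.00314765]), 'orientation': array([-5.80568404e-01, -3.08721432e+00,  2.05991773e-03]), 'ft_force': array([-0.08310473, -0.23413033,  0.4855506 ]), 'moment': array([ 0.04716269,  0.00573078, -0.00188592]), 'grasp_force': 0.0, 'width': 87.66540466392689}
```

View pics/top0.png

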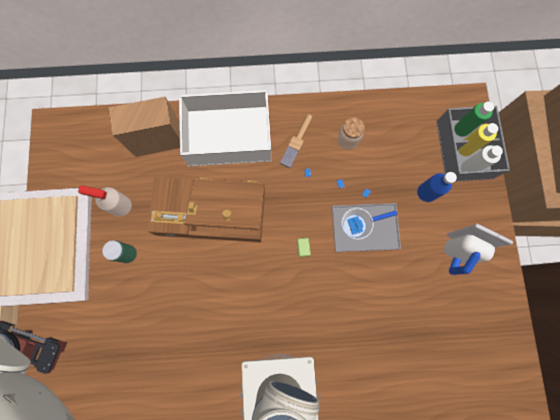

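View pics/scene0.png

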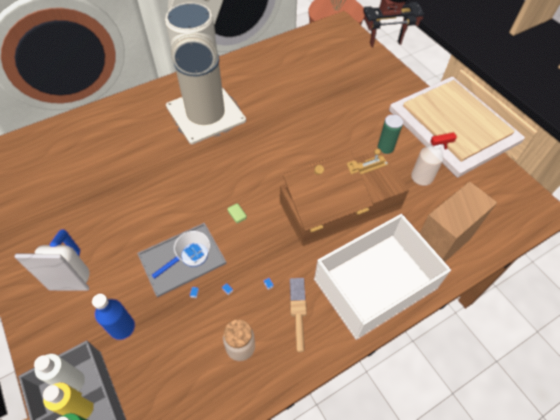

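Top view: the lid knob is at about (227,214), the bolt at (168,216), the scoop cup at (357,223) with its handle towards (397,214), and loose tablets at (308,172), (340,184) and (366,193). I'll measure these and view an enlarged crop.

Run:
```python
from h import *
c=cam('top'); im=np.load('pics/top0.npy'); 
crop=cv2.resize(im[160:255,145:410],None,fx=3,fy=3,interpolation=cv2.INTER_CUBIC)
cv2.imwrite('pics/crop0.png',cv2.cvtColor(crop,cv2.COLOR_RGB2BGR))
hsv=cv2.cvtColor(im,cv2.COLOR_RGB2HSV)
def blobs(lo,hi,z,name,roi=(140,150,420,262)):
    m=cv2.inRange(hsv,lo,hi); k=np.zeros_like(m); k[roi[1]:roi[3],roi[0]:roi[2]]=255
    n,l,s,ce=cv2.connectedComponentsWithStats(m&k)
    for i in range(1,n):
        if s[i,4]>=8:
            pts=np.argwhere(l==i)[:,::-1].astype(np.float32); r=cv2.minAreaRect(pts)
            a=np.deg2rad(r[2]); L=r[1]; d=np.array([np.cos(a),np.sin(a)])*(1 if L[0]>=L[1] else 0)+np.array([-np.sin(a),np.cos(a)])*(0 if L[0]>=L[1] else 1)
            p=ray(c,ce[i],z); q=ray(c,ce[i]+5*d,z)-p
            print(name,s[i,4],ce[i].round(1),p.round(0)[:2],'size',np.round(L,1),'ang',np.degrees(np.arctan2(q[1],q[0])).round(0))
blobs((100,120,60),(125,255,255),13,'blue')
blobs((35,80,80),(70,255,255),22,'soap')
blobs((0,0,85),(180,60,150),8,'tray',(325,195,410,262))
blobs((20,120,120),(32,255,255),124,'brass')
```

```text
blue 34 [307.1 172.1] [ 690. -139.] size [6. 4.] ang 175.0
blue 34 [340.  183.1] [ 645. -244.] size [7.2 4.5] ang -159.0
blue 17 [418.6 191.3] [ 600. -501.] size [9. 1.] ang 172.0
blue 35 [365.9 192.5] [ 608. -327.] size [4.9 6.4] ang 131.0
blue 98 [384.4 215.5] [ 527. -378.] size [ 3.8 24.3] ang 102.0
blue 178 [355.3 224.8] [ 503. -280.] size [15.5 12.3] ang -168.0
soap 137 [303.1 245.8] [ 445. -105.] size [18. 11.] ang 176.0
tray 374 [369.1 223.8] [ 504. -326.] size [46.  65.9] ang 89.0
tray 65 [361.4 213.5] [ 539. -305.] size [14.   6.5] ang -127.0
tray 10 [382.5 219. ] [ 517. -372.] size [0.7 9.2] ang 100.0
tray 28 [365.8 232.1] [ 477. -313.] size [ 3.2 11.8] ang 138.0
```

View pics/crop0.png

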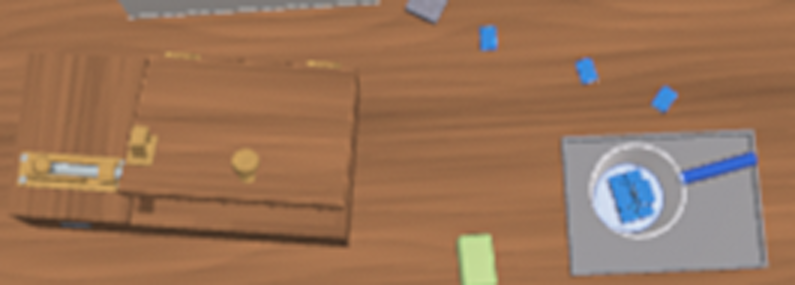

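The crop shows the lid standing ajar: its free edge sits above and behind the front, and the keeper is visible. The lid knob is at full-image pixel (226.7,213.3) and the bolt ball near (157,214). I'll triangulate these and fix the chest pose.

Run:
```python
from h import *
ct=cam('top'); cs=cam('scene')
f=lambda u,v:(145+u/3,160+v/3)
BL=ray(ct,f(28,52),100);FL=ray(ct,f(13,215),100);BR=ray(ct,f(357,68),100);BR2=ray(ct,f(357,68),88)
print('BL',BL,'FL',FL,'BR',BR, np.linalg.norm(BL-BR),np.linalg.norm(BL-FL))
e=BL-BR; print('yaw',np.degrees(np.arctan2(-e[0],e[1])))
e=BL-FL; print('yaw2',np.degrees(np.arctan2(e[1],e[0])))
def tri(a,b):
    P=[c[0]@c[1][:3] for c in (ct,cs)]
    X=cv2.triangulatePoints(P[0],P[1],np.array(a,float).reshape(2,1),np.array(b,float).reshape(2,1)); X=X[:3]/X[3]; return X.ravel().round(0)
print('knob',tri(f(245,160),(320,169)))
print('boltknob at z154',ray(ct,f(37,163),154))
print('lid front L',tri(f(118,190),(285,183))) 
# scoop: handle ends z=48, rim centre z=56, foot
print('handle',ray(ct,f(684,180),48),ray(ct,f(757,158),48)); print('rim',ray(ct,f(637,191),56))
for p in ((563,138),(754,131),(767,267),(572,275)): print('tray',ray(ct,f(*p),12).round(0))
a=cv2.resize(np.load('pics/scene0.npy')[130:310,100:420],None,fx=2.5,fy=2.5,interpolation=cv2.INTER_CUBIC)
cv2.imwrite('pics/crop1.png',cv2.cvtColor(a,cv2.COLOR_RGB2BGR))
```

```text
BL [677.70038692 343.35195977 100.        ] FL [509.0268204  358.42930953 100.        ] BR [639.06420639   5.7601866  100.        ] 339.7954675331278 169.34609094609507
yaw -6.5288924190460245
yaw2 -5.107964897262217
knob [534. 116. 186.]
boltknob at z154 [549.57550884 318.93929383 154.        ]
lid front L [530. 118. 195.]
handle [ 509.22987353 -330.45582878   48.        ] [ 527.74194604 -410.35458115   48.        ]
rim [ 499.56579865 -277.99577331   56.        ]
tray [ 569. -213.   12.]
tray [ 564. -422.   12.]
tray [ 415. -417.   12.]
tray [ 420. -209.   12.]
```

View pics/crop1.png

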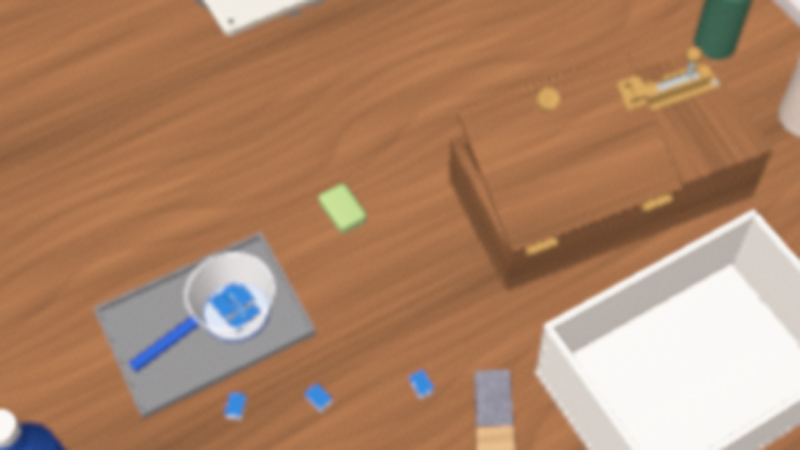

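Measurements agree:
- **Chest:** centre about (574,184), yaw about -6.3°.
- **Lid:** ajar at about 0.47 rad, with its knob at about (537,113,186).
- **Bolt:** drawn back, handle upright.

Next I move above the lid knob, turning so the fingers close along the chest's y.

Request:
servo_tool([
  [[-1,0.235,-0.356,0,0,0,-1],[-1,0.235,-0.356,0,0,0,-1],[-1,0.235,-0.356,0,0,0,-1],[-1,0.235,-0.356,0,0,0,-1],[-1,0.235,-0.356,0,0,0,-1]],
])

```text
t: 0.52
ee_pos: [274.2, 510.2, 302.2]
orientation: [-1.241, -2.886, 0.001]
ft_force: [0.0, -0.8, 0.4]
width: 87.8
grasp_force: 0.0
```

Request:
servo_tool([
  [[-1,0.235,-0.356,0,0,0,-1],[-1,0.235,-0.356,0,0,0,-1],[-1,0.235,-0.356,0,0,0,-1],[-1,0.235,-0.356,0,0,0,-1],[-1,0.235,-0.356,0,0,0,-1]],
])

```text
t: 0.93
ee_pos: [321.3, 439.0, 302.4]
orientation: [-1.837, -2.549, 0.001]
ft_force: [-0.1, 0.3, 0.7]
width: 87.9
grasp_force: 0.0
```

Request:
servo_tool([
  [[-1,0.235,-0.356,0,0,0,-1],[-1,0.235,-0.356,0,0,0,-1],[-1,0.235,-0.356,0,0,0,-1],[-1,0.235,-0.356,0,0,0,-1],[-1,0.235,-0.356,0,0,0,-1]],
])

```text
t: 1.35
ee_pos: [368.3, 367.8, 302.4]
orientation: [2.345, 2.091, -0.001]
ft_force: [-0.7, -0.3, 0.2]
width: 88.1
grasp_force: 0.0
```

Request:
servo_tool([
  [[-1,0.235,-0.354,0,0,0,-1],[-1,0.235,-0.354,0,0,0,-1],[-1,0.235,-0.354,0,0,0,-1],[-1,0.235,-0.354,0,0,0,-1],[-1,0.235,-0.354,0,0,0,-1]],
])

```text
t: 1.77
ee_pos: [415.2, 297.0, 302.4]
orientation: [2.742, 1.534, -0.001]
ft_force: [0.7, 0.4, 0.3]
width: 88.0
grasp_force: 0.0
```

Request:
servo_tool([
  [[-1,0.235,-0.354,0,0,0,-1],[-1,0.235,-0.354,0,0,0,-1],[-1,0.235,-0.354,0,0,0,-1],[-1,0.235,-0.354,0,0,0,-1],[-1,0.235,-0.354,0,0,0,-1]],
])

```text
t: 2.18
ee_pos: [462.2, 226.2, 302.4]
orientation: [3.009, 0.904, -0.001]
ft_force: [0.3, 0.3, -0.3]
width: 87.8
grasp_force: 0.0
```

Request:
servo_tool([
  [[-1,0.235,-0.354,0,0,0,-1],[-1,0.235,-0.354,0,0,0,-1],[-1,0.235,-0.354,0,0,0,-1],[-1,0.235,-0.354,0,0,0,-1],[-1,0.235,-0.354,0,0,0,-1]],
])

```text
t: 2.6
ee_pos: [509.2, 155.5, 302.4]
orientation: [3.133, 0.231, -0.001]
ft_force: [0.4, -0.3, -0.1]
width: 87.9
grasp_force: 0.0
```

Request:
servo_tool([
  [[-1,0.235,-0.354,0,0,0,-1],[-1,0.235,-0.354,0,0,0,-1],[-1,0.235,-0.354,0,0,0,-1]],
])

```text
t: 2.85
ee_pos: [537.4, 113.0, 302.3]
orientation: [3.136, -0.18, -0.001]
ft_force: [-0.1, -0.0, -0.0]
width: 87.8
grasp_force: 0.0
```

Run:
```python
from h import *
o=readout.get_obs(); c,im=snap('wrist','w1'); print(o['ee_pos'],o['orientation'],o['qpos'])
print(vision.camera_params('wrist')['hand_eye'])
for p in ((537,113,186),(538,112,186)): print(proj(c,p))
hsv=cv2.cvtColor(im,cv2.COLOR_RGB2HSV); m=cv2.inRange(hsv,(16,90,110),(32,255,255))
n,l,s,ce=cv2.connectedComponentsWithStats(m)
for i in range(1,n):
    if s[i,4]>100: print(s[i],ce[i].round(),ray(c,ce[i],186).round())
```

```text
[537.38713349 113.00590439 302.34557584] [ 3.13629311e+00 -1.79545427e-01 -1.15934342e-03] [1.85588275e-01 3.13082393e-01 1.79867301e+00 2.09807500e-05
 1.03059319e+00 1.87074428e+00]
[[ 8.34067147e-04 -9.66970890e-01 -2.54885471e-01  6.92494279e+01]
 [ 9.99999597e-01  8.91530241e-04 -1.09919875e-04  2.09957218e-01]
 [ 3.33527424e-04 -2.54885276e-01  9.66971243e-01 -8.14738385e+01]
 [ 0.00000000e+00  0.00000000e+00  0.00000000e+00  1.00000000e+00]]
[[279.90224148 232.79071332]]
[[281.40847541 230.9982332 ]]
[138  37  51   8 394] [163.  41.] [647. 161. 186.]
[334  40  49   8 376] [358.  43.] [634.  62. 186.]
[169 111  64   6 140] [201. 113.] [609. 147. 186.]
[ 239  167  174   18 1114] [319. 175.] [569.  87. 186.]
[   0  180  141   53 5107] [ 80. 206.] [566. 225. 186.]
[141 190  98  12 604] [191. 195.] [565. 161. 186.]
[341 195  43   9 138] [360. 199.] [552.  65. 186.]
[ 254  216   43   44 1467] [275. 238.] [534. 116. 186.]
[  47  290   44   74 1586] [ 64. 328.] [490. 255. 186.]
[ 471  291   43   73 1521] [497. 328.] [459. -16. 186.]
[287 350  91  13 324] [328. 357.] [449.  92. 186.]
[208 365  72   8 301] [247. 369.] [446. 145. 186.]
[ 250  381  310   20 4283] [416. 393.] [415.  36. 186.]
```

View pics/w1.png

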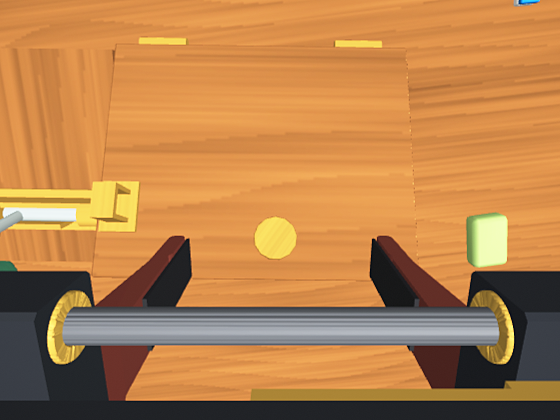

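Wrist view: the knob is centred at (275,238), giving (534,116), which matches the triangulation. I descend and grip it.

Request:
servo_tool([
  [[-1,-0.075,0.075,-0.6,0,0,0],[-1,0,0,-0.55,0,0,0],[1,0,0,0,0,0,0],[1,0,0,0,0,0,0],[1,0,0,0,0,0,0]],
])

```text
t: 3.32
ee_pos: [534.5, 117.1, 257.4]
orientation: [-3.137, 0.172, -0.001]
ft_force: [0.1, 0.3, 0.4]
width: 71.7
grasp_force: 0.0
```

Request:
servo_tool([
  [[1,0,0,0,0,0,0],[1,0,0,0,0,0,0],[1,0,0,0,0,0,0],[1,0,0,0,0,0,0]],
])

```text
t: 3.65
ee_pos: [534.5, 116.9, 257.4]
orientation: [-3.137, 0.172, -0.002]
ft_force: [-0.2, -0.5, 0.3]
width: 44.6
grasp_force: 0.0
```

Request:
servo_tool([
  [[1,0,0,0,0,0,0],[1,0,0,0,0,0,0],[1,0,0,0,0,0,0],[1,0,0,0,0,0,0],[1,0,0,0,0,0,0]],
])

```text
t: 4.07
ee_pos: [534.2, 116.6, 256.7]
orientation: [3.137, -0.173, -0.0]
ft_force: [0.2, -2.2, 2.0]
width: 24.6
grasp_force: 30.0
```

Request:
servo_tool([
  [[1,0.3,-0.033,0.31,0,0,0],[1,0.33,-0.037,0.27,0,0,0],[1,0,0,0,0,0,0]],
])

```text
t: 4.32
ee_pos: [559.9, 113.4, 281.1]
orientation: [3.136, -0.173, -0.003]
ft_force: [-5.7, -2.6, 8.4]
width: 24.4
grasp_force: 30.0
```

Request:
servo_tool([
  [[1,0.39,-0.043,0.25,0,0,0],[1,0.42,-0.047,0.2,0,0,0],[1,0.44,-0.049,0.15,0,0,0]],
])

```text
t: 4.57
ee_pos: [607.6, 107.5, 304.7]
orientation: [3.134, -0.172, -0.01]
ft_force: [-8.0, -7.2, 7.7]
width: 24.2
grasp_force: 30.0
```

Request:
servo_tool([
  [[1,0.457,-0.05,0.085,0,0,0],[1,0.46,-0.05,0.03,0,0,0],[1,0,0,0,0,0,0]],
])

```text
t: 4.82
ee_pos: [649.2, 102.2, 310.8]
orientation: [3.134, -0.173, 0.007]
ft_force: [-0.9, -10.3, 14.2]
width: 24.5
grasp_force: 30.0
```

Request:
servo_tool([
  [[1,0.46,-0.04,0.03,0,0,0],[1,0.37,-0.03,-0.04,0,0,0],[1,0.36,-0.03,-0.07,0,0,0],[1,0,0,0,0,0,0]],
])

```text
t: 5.15
ee_pos: [695.1, 96.6, 304.4]
orientation: [3.131, -0.174, -0.001]
ft_force: [1.9, -14.7, 1.7]
width: 24.4
grasp_force: 30.0
```

Run:
```python
from h import *
c,im=snap('scene','s1'); a=cv2.resize(im[60:340,90:490],None,fx=2,fy=2,interpolation=cv2.INTER_CUBIC); cv2.imwrite('pics/s1c.png',a[:,:,::-1])
```

```text
(no output)
```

View pics/s1c.png

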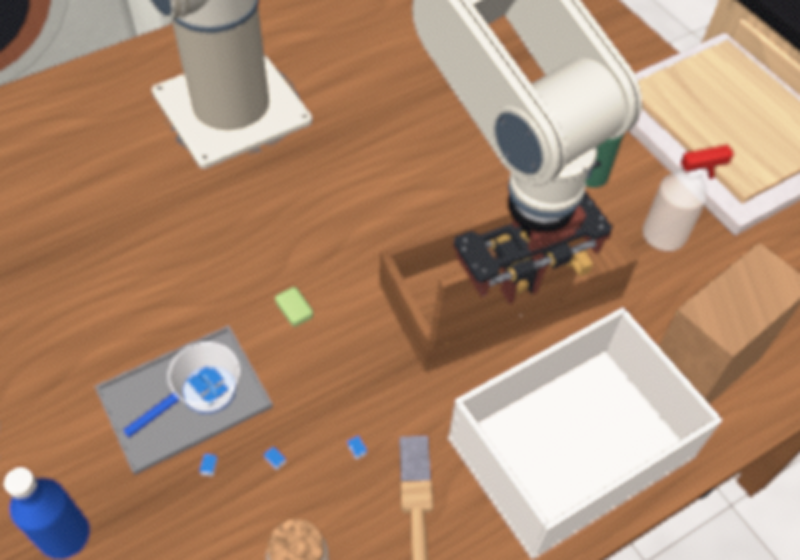

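The lid stands upright. I release, rise and look at the scoop and tablets again.

Request:
servo_tool([
  [[-1,0,0,0,0,0,0],[-1,0,0,0,0,0,0],[-1,0,0,0,0,0,0],[-1,0,0,0.5,0,0,0],[-1,0,0,1,0,0,0]],
])

```text
t: 5.62
ee_pos: [691.4, 100.7, 360.0]
orientation: [3.135, -0.172, -0.017]
ft_force: [0.2, 0.7, -0.7]
width: 54.3
grasp_force: 0.0
```

Request:
servo_tool([
  [[-1,0,-0.3,1,0,0,-1],[-1,-0.3,-0.8,0.2,0,0,-1],[-1,-0.4,-0.9,0,0,0,-1],[-1,-0.4,-0.9,0,0,0,-1],[-1,-0.4,-0.9,0,0,0,-1]],
])

```text
t: 6.03
ee_pos: [632.8, -52.0, 413.6]
orientation: [-3.023, 0.852, -0.001]
ft_force: [0.2, 0.0, 0.6]
width: 86.6
grasp_force: 0.0
```

```bash
cat >> h.py <<'E'
def blues():
    c,im=snap('top','topx'); hsv=cv2.cvtColor(im,cv2.COLOR_RGB2HSV)
    m=cv2.inRange(hsv,(100,120,60),(125,255,255)); m[:,:265]=0;m[:,408:]=0;m[:150]=0;m[262:]=0
    n,l,s,ce=cv2.connectedComponentsWithStats(m)
    for i in range(1,n):
        if s[i,4]<8: continue
        pts=np.argwhere(l==i)[:,::-1].astype(np.float32)
        r=cv2.boxPoints(cv2.minAreaRect(pts)); z=48 if s[i,4]>60 else 13
        w=np.array([ray(c,q,z)[:2] for q in r]); e=[w[1]-w[0],w[2]-w[1]]; d=max(e,key=np.linalg.norm)
        print(s[i,4],ce[i].round(1),ray(c,ce[i],z)[:2].round(),'sizes',[np.linalg.norm(x).round() for x in e],'long ang',np.degrees(np.arctan2(d[1],d[0])).round())
E
python3 - <<'E'
from h import *
o=readout.get_obs(); print(o['ee_pos'],o['orientation'],o['qpos']); blues()
E
```

```text
[632.83474605 -51.97637126 413.61118622] [-3.02337742e+00  8.51541492e-01 -1.09375955e-03] [-1.00855492e-01  3.37412284e-01  1.49548148e+00  4.71080700e-04
  1.30791202e+00  2.01889922e+00]
35 [339.9 183.1] [ 645. -244.] sizes [np.float64(15.0), np.float64(24.0)] long ang -159.0
35 [365.9 192.5] [ 608. -327.] sizes [np.float64(22.0), np.float64(16.0)] long ang -49.0
99 [384.5 215.5] [ 521. -368.] sizes [np.float64(79.0), np.float64(13.0)] long ang -78.0
179 [355.3 224.8] [ 498. -273.] sizes [np.float64(40.0), np.float64(49.0)] long ang -168.0
```

Request:
servo_tool([
  [[-1,-0.29,-0.742,-0.55,0,0,-0.93],[-1,-0.29,-0.742,-0.55,0,0,-0.93],[-1,-0.29,-0.742,-0.55,0,0,-0.93],[-1,-0.29,-0.742,-0.55,0,0,-0.93],[-1,-0.29,-0.742,-0.55,0,0,-0.93]],
])

```text
t: 6.5
ee_pos: [575.2, -200.5, 302.5]
orientation: [-2.79, 1.444, -0.001]
ft_force: [1.1, 0.6, -0.6]
width: 87.6
grasp_force: 0.0
```

Request:
servo_tool([
  [[-1,-0.29,-0.742,-0.55,0,0,-0.93],[-1,-0.29,-0.742,-0.55,0,0,-0.93],[-1,-0.29,-0.742,-0.55,0,0,-0.93],[-1,-0.29,-0.742,-0.55,0,0,-0.93],[-1,-0.29,-0.742,-0.55,0,0,-0.93]],
])

```text
t: 6.92
ee_pos: [517.4, -349.1, 192.3]
orientation: [-2.441, 1.976, -0.001]
ft_force: [0.7, -0.2, 0.0]
width: 87.3
grasp_force: 0.0
```

Run:
```python
from h import *
o=readout.get_obs(); print(o['ee_pos'],o['orientation'],o['qpos'])
c,im=snap('wrist','w2'); hsv=cv2.cvtColor(im,cv2.COLOR_RGB2HSV)
m=cv2.inRange(hsv,(108,150,60),(125,255,255)); n,l,s,ce=cv2.connectedComponentsWithStats(m)
for i in range(1,n):
    if s[i,4]>300:
        p=np.argwhere(l==i)[:,::-1].astype(np.float32); r=cv2.boxPoints(cv2.minAreaRect(p)); print(s[i],[ray(c,q,48)[:2].round() for q in r])
print(proj(c,(517,-349,48)))
```

```text
[ 517.44860717 -349.10596713  192.28244686] [-2.44147843e+00  1.97631611e+00 -5.67827933e-04] [-6.12751047e-01  5.59092219e-01  1.69987580e+00  5.77425637e-04
  8.82232095e-01  2.31866211e+00]
[ 270  129   24  128 1740] [array([ 536., -405.]), array([ 522., -408.]), array([ 503., -325.]), array([ 518., -322.])]
[[280.49613883 218.93785199]]
```

View pics/w2.png

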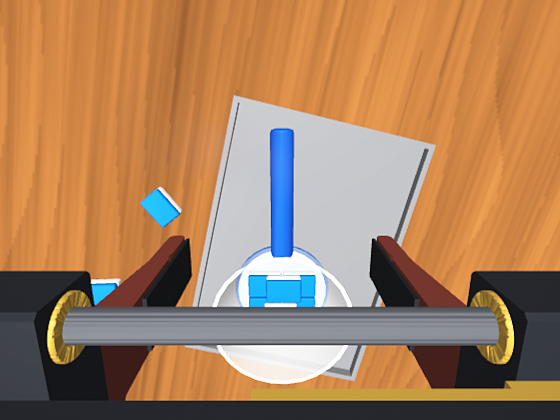

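The handle runs straight up the wrist view from (281,130) to (282,257), within 2 mm of the tool axis. I descend and grip.

Request:
servo_tool([
  [[-1,-0.05,0.05,-0.8,0,0,0],[-1,0,0,-0.8,0,0,0],[-1,0,0,-0.48,0,0,0],[1,0,0,0,0,0,0],[1,0,0,0,0,0,0]],
])

```text
t: 7.38
ee_pos: [515.7, -345.6, 109.3]
orientation: [-2.446, 1.972, 0.003]
ft_force: [1.3, 0.9, 0.4]
width: 77.9
grasp_force: 0.0
```

Request:
servo_tool([
  [[1,0,0,0,0,0,0],[1,0,0,0,0,0,0],[1,0,0,0,0,0,0],[1,0,0,0,0,0,0],[1,0,0,0,0,0,0]],
])

```text
t: 7.8
ee_pos: [516.1, -346.5, 111.0]
orientation: [-2.445, 1.973, -0.002]
ft_force: [0.2, 0.1, 1.0]
width: 44.3
grasp_force: 0.0
```

Request:
servo_tool([
  [[1,0,0,0,0,0,0],[1,0,0,0,0,0,0],[1,0,0,0,0,0,0],[1,0,0,0,0,0,0],[1,0,0,0,0,0,0]],
])

```text
t: 8.22
ee_pos: [515.7, -346.3, 110.0]
orientation: [-2.445, 1.973, 0.0]
ft_force: [0.1, -0.8, 0.9]
width: 14.1
grasp_force: 30.0
```

Request:
servo_tool([
  [[1,0,0,0.3,0,0,0],[1,0,0,0.6,0,0,0],[1,0,0,0.6,0,0,0],[1,0,0,0.6,0,0,0],[1,0,0,0.6,0,0,0]],
])

```text
t: 8.63
ee_pos: [515.5, -346.2, 219.6]
orientation: [2.445, -1.973, -0.0]
ft_force: [0.9, 0.2, -2.0]
width: 14.7
grasp_force: 30.0
```

Request:
servo_tool([
  [[1,0.014,0.284,0.16,0,0,0.5],[1,0.014,0.284,0.16,0,0,1],[1,0.014,0.284,0.16,0,0,1],[1,0.014,0.284,0.16,0,0,1],[1,0.014,0.284,0.16,0,0,1]],
])

```text
t: 9.05
ee_pos: [518.3, -288.9, 251.0]
orientation: [2.786, -1.452, 0.0]
ft_force: [0.3, -0.6, -1.9]
width: 13.8
grasp_force: 30.0
```

Run:
```python
from h import *
print(readout.get_obs()['qpos']); snap('wrist','w3')
```

```text
[-5.28624483e-01  4.40320091e-01  1.74004804e+00  2.06863713e-06
  9.61023965e-01  2.00318562e+00]
```

View pics/w3.png

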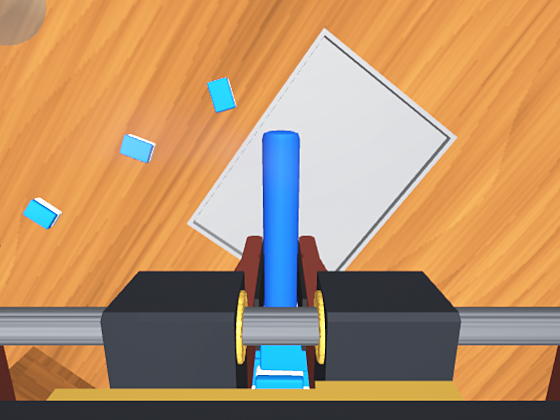

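The scoop is held, with the handle straight between the fingers. I carry on swinging it to the store.

Request:
servo_tool([
  [[1,0.015,0.284,0.138,0,0,1],[1,0.015,0.284,0.138,0,0,1],[1,0.015,0.284,0.138,0,0,1],[1,0.015,0.284,0.138,0,0,1],[1,0.015,0.284,0.138,0,0,1]],
])

```text
t: 9.52
ee_pos: [521.3, -232.4, 278.1]
orientation: [3.033, -0.818, 0.0]
ft_force: [-0.7, -0.4, -1.4]
width: 14.3
grasp_force: 30.0
```

Request:
servo_tool([
  [[1,0.015,0.284,0.138,0,0,1],[1,0.015,0.284,0.138,0,0,1],[1,0.015,0.284,0.138,0,0,1],[1,0.015,0.284,0.138,0,0,1],[1,0.015,0.284,0.138,0,0,1]],
])

```text
t: 9.93
ee_pos: [524.4, -175.6, 305.8]
orientation: [3.138, -0.142, 0.0]
ft_force: [-0.4, -0.2, -2.2]
width: 13.9
grasp_force: 30.0
```

Request:
servo_tool([
  [[1,0.015,0.284,0.138,0,0,1],[1,0.015,0.284,0.138,0,0,1],[1,0.015,0.284,0.138,0,0,1],[1,0.015,0.284,0.138,0,0,1],[1,0.015,0.284,0.138,0,0,1]],
])

```text
t: 10.35
ee_pos: [527.3, -118.8, 333.3]
orientation: [3.095, 0.541, 0.0]
ft_force: [0.5, -0.4, -1.7]
width: 14.4
grasp_force: 30.0
```

Request:
servo_tool([
  [[1,0.015,0.284,0.138,0,0,1],[1,0.015,0.284,0.138,0,0,1],[1,0.015,0.284,0.138,0,0,1],[1,0.015,0.284,0.138,0,0,1],[1,0.015,0.284,0.138,0,0,1]],
])

```text
t: 10.77
ee_pos: [530.3, -62.0, 360.9]
orientation: [-2.904, -1.197, 0.0]
ft_force: [0.0, 0.6, -1.6]
width: 14.4
grasp_force: 30.0
```

Request:
servo_tool([
  [[1,0.015,0.284,0.138,0,0,1],[1,0.015,0.284,0.138,0,0,1],[1,0.015,0.284,0.138,0,0,1],[1,0.015,0.284,0.138,0,0,1],[1,0.015,0.284,0.138,0,0,1]],
])

```text
t: 11.18
ee_pos: [533.3, -5.2, 388.5]
orientation: [-2.576, -1.798, 0.0]
ft_force: [0.7, -1.0, -2.0]
width: 14.3
grasp_force: 30.0
```

Request:
servo_tool([
  [[1,0.015,0.284,0.138,0,0,1],[1,0.015,0.284,0.138,0,0,1],[1,0.015,0.284,0.138,0,0,1],[1,0.015,0.284,0.138,0,0,1],[1,0,0,0,0,0,0]],
])

```text
t: 11.6
ee_pos: [536.2, 41.1, 411.4]
orientation: [2.224, 2.218, 0.003]
ft_force: [0.1, 0.8, -0.9]
width: 14.2
grasp_force: 30.0
```

Run:
```python
from h import *
o=readout.get_obs(); print(o['qpos'],o['ee_pos']); R=cv2.Rodrigues(o['orientation'])[0]; print(R.round(2))
c,im=snap('scene','s2'); a=cv2.resize(im[60:340,90:490],None,fx=2,fy=2); cv2.imwrite('pics/s2c.png',a[:,:,::-1])
```

```text
[5.40594184e-02 1.80176393e-01 1.70893989e+00 6.62637485e-04
 1.25059938e+00 5.66476343e-02] [536.18872351  41.07637739 411.37462921]
[[ 0.  1.  0.]
 [ 1. -0.  0.]
 [ 0.  0. -1.]]
```

View pics/s2c.png

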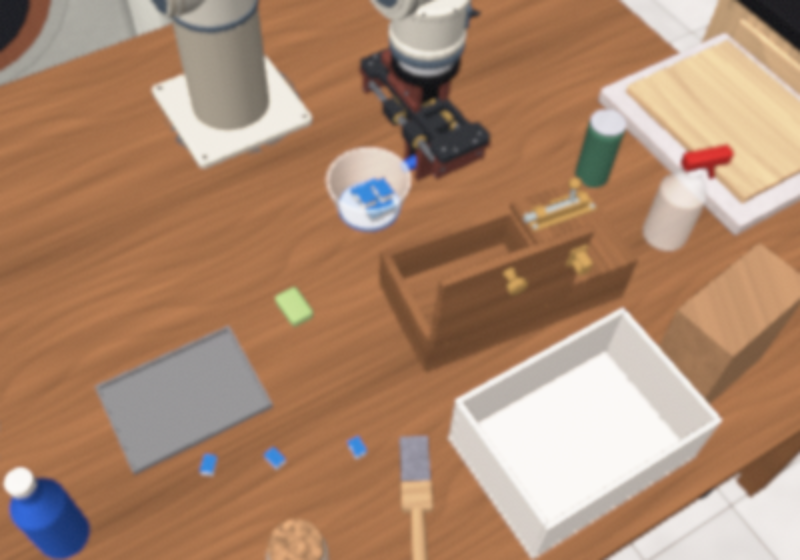

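The scoop is level with all its tablets and the open store is beside it. I tip it about world x, moving the lip over the store.

Request:
servo_tool([
  [[1,0.012,0.21,-0.231,1,0,0],[1,0.012,0.21,-0.231,1,0,0],[1,0.012,0.21,-0.231,1,0,0],[1,0.012,0.21,-0.231,1,0,0],[1,0.012,0.21,-0.231,1,0,0]],
])

```text
t: 12.07
ee_pos: [538.3, 81.3, 363.5]
orientation: [-1.988, -1.967, -0.441]
ft_force: [0.3, -0.4, -2.5]
width: 14.2
grasp_force: 30.0
```

Request:
servo_tool([
  [[1,0.012,0.21,-0.231,1,0,0],[1,0.012,0.21,-0.231,1,0,0],[1,0.012,0.21,-0.231,1,0,0],[1,0.012,0.21,-0.231,1,0,0],[1,0.012,0.21,-0.231,1,0,0]],
])

```text
t: 12.48
ee_pos: [540.8, 123.0, 317.2]
orientation: [-1.708, -1.69, -0.794]
ft_force: [-1.4, 0.8, -2.2]
width: 14.1
grasp_force: 30.0
```

Run:
```python
from h import *
o=readout.get_obs(); print(o['qpos'],o['ee_pos']); R=cv2.Rodrigues(o['orientation'])[0]; print(R[:,2].round(2))
```

```text
[-0.12029781  0.39611309  1.86221104  0.94428696  1.2272359  -0.61010986] [540.8184188  123.04525465 317.2071787 ]
[ 0.    0.77 -0.64]
```

Request:
servo_tool([
  [[1,0.012,0.21,-0.231,1,0,0],[1,0.012,0.21,-0.231,1,0,0],[1,0,-0.235,-0.202,1,0,0],[1,0,-0.235,-0.202,1,0,0],[1,0,-0.235,-0.202,1,0,0]],
])

```text
t: 12.9
ee_pos: [541.7, 111.3, 274.3]
orientation: [-1.403, -1.39, -1.071]
ft_force: [0.1, -0.2, -2.1]
width: 14.0
grasp_force: 30.0
```

Request:
servo_tool([
  [[1,0,-0.235,-0.202,1,0,0],[1,0,-0.235,-0.202,1,0,0],[1,0,-0.235,-0.202,1,0,0],[1,0,-0.235,-0.202,1,0,0],[1,0,-0.235,-0.202,1,0,0]],
])

```text
t: 13.32
ee_pos: [541.8, 63.8, 233.7]
orientation: [-1.082, -1.071, -1.283]
ft_force: [-0.1, 0.6, -1.8]
width: 14.4
grasp_force: 30.0
```

Request:
servo_tool([
  [[1,0,-0.235,-0.202,1,0,0],[1,0,-0.235,-0.202,1,0,0],[1,0,0,0,0,0,0],[1,0,0,0,0,0,0],[1,0,0,0,0,0,0]],
])

```text
t: 13.73
ee_pos: [541.8, 46.6, 218.6]
orientation: [-0.953, -0.946, -1.348]
ft_force: [0.2, -0.5, -1.0]
width: 14.0
grasp_force: 30.0
```

Run:
```python
from h import *
o=readout.get_obs(); print(o['qpos'],o['ee_pos'],o['ft_force']); R=cv2.Rodrigues(o['orientation'])[0]; print(R[:,2].round(2))
c,im=snap('scene','s3'); a=cv2.resize(im[110:290,240:460],None,fx=3,fy=3); cv2.imwrite('pics/s3c.png',a[:,:,::-1])
```

```text
[-0.32403869  0.98866391  1.79543802  1.39173718  2.0072392  -1.1896578 ] [541.77707536  46.61541411 218.60022765] [ 0.18344956 -0.45548495 -1.00787022]
[0.   0.94 0.34]
```

View pics/s3c.png

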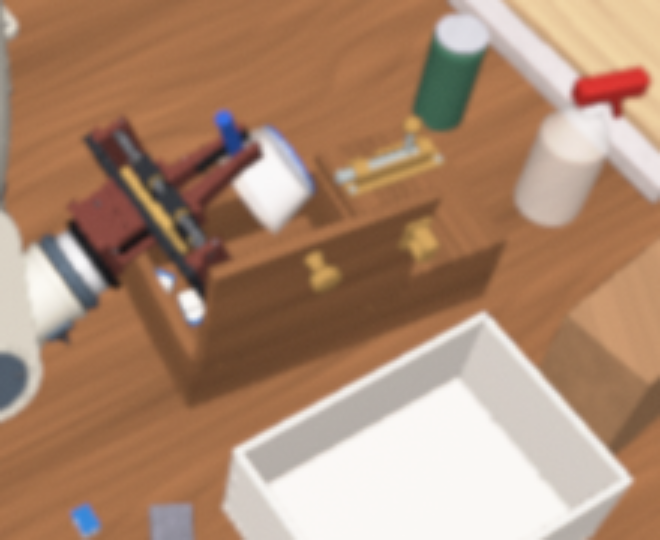

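Tablets lie at the store's right end and the cup looks empty. I tip a little further with a small shake to be sure, then come back.

Request:
servo_tool([
  [[1,0,0.06,-0.11,1,0,0],[1,0,0.06,-0.11,1,0,0],[1,0,0.2,0.1,1,0,0],[1,0,-0.2,-0.1,0,0,0],[1,0,0,0,0,0,0]],
])

```text
t: 14.2
ee_pos: [541.7, 51.7, 209.8]
orientation: [-0.751, -0.749, -1.431]
ft_force: [-0.0, -0.7, -0.8]
width: 13.7
grasp_force: 30.0
```

Request:
servo_tool([
  [[1,0,0.2,0.1,0,0,0],[1,0,-0.2,-0.1,0,0,0],[1,0,0,0,0,0,0],[1,0,0.02,0.1,-1,0,0],[1,0,0.02,0.1,-1,0,0]],
])

```text
t: 14.62
ee_pos: [541.6, 52.9, 216.9]
orientation: [-0.888, -0.881, -1.378]
ft_force: [1.2, -0.3, -0.9]
width: 14.3
grasp_force: 30.0
```

Request:
servo_tool([
  [[1,0,0,0.1,-1,0,0],[1,0,0.235,0.202,-1,0,0],[1,0,0.235,0.202,-1,0,0],[1,0,0.235,0.202,-1,0,0],[1,0,0.235,0.202,-1,0,0]],
])

```text
t: 15.03
ee_pos: [541.8, 90.1, 254.5]
orientation: [-1.217, -1.209, -1.205]
ft_force: [-0.4, 0.4, -0.2]
width: 13.9
grasp_force: 30.0
```

Request:
servo_tool([
  [[1,0,0.1,0.3,-1,0,0],[1,0,0.1,0.3,-1,0,0],[1,0,0.1,0.3,-1,0,0],[1,0,0.1,0.3,-1,0,0],[1,0,0,0.3,-1,0,0]],
])

```text
t: 15.45
ee_pos: [541.4, 106.3, 315.1]
orientation: [-1.531, -1.522, -0.966]
ft_force: [-0.2, 0.7, -0.1]
width: 14.2
grasp_force: 30.0
```

Request:
servo_tool([
  [[1,0,-0.2,0.3,-1,0,0],[1,0,-0.2,0.3,-1,0,0],[1,0,-0.2,0.3,-1,0,0],[1,0,-0.2,0.3,-1,0,0],[1,0,-0.2,0.3,-1,0,0]],
])

```text
t: 15.87
ee_pos: [541.3, 65.5, 375.3]
orientation: [-1.826, -1.814, -0.658]
ft_force: [-0.0, 0.3, -0.7]
width: 14.2
grasp_force: 30.0
```

Request:
servo_tool([
  [[1,0,-0.3,0.1,-1,0,0],[1,0,-0.4,0.1,-1,0,0],[1,0,-0.5,0.1,-1,0,0],[1,0,-0.5,0,-1,0,0],[1,0,-0.5,0,-1,0,0]],
])

```text
t: 16.28
ee_pos: [541.3, -22.9, 387.2]
orientation: [-2.092, -2.079, -0.271]
ft_force: [-0.2, 0.6, -1.4]
width: 14.2
grasp_force: 30.0
```

Run:
```python
from h import *
o=readout.get_obs(); print(o['qpos'],o['ee_pos'],o['ft_force']); R=cv2.Rodrigues(o['orientation'])[0]; print(R.round(2))
c,im=snap('top','t4'); a=cv2.resize(im[140:262,145:410],None,fx=3,fy=3,interpolation=cv2.INTER_CUBIC); cv2.imwrite('pics/t4c.png',a[:,:,::-1])
```

```text
[-0.17075416  0.22436352  1.72699073  0.26785298  1.24353118 -0.25798102] [541.33893561 -22.86774919 387.20185871] [-0.24936526  0.6410337  -1.36840386]
[[ 0.01  1.    0.  ]
 [ 0.97 -0.01  0.25]
 [ 0.25  0.   -0.97]]
```

View pics/t4c.png

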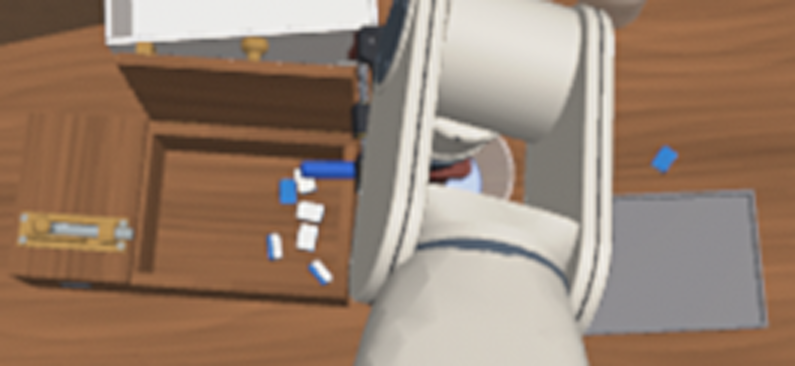

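Six tablets lie in the store, near crop positions (275–320, 180–271), and the cup is empty. I carry the scoop back over the tray and level it.

Request:
servo_tool([
  [[1,-0.175,-0.79,-0.4,-0.7,0,0],[1,-0.175,-0.79,-0.4,-0.7,0,0],[1,-0.175,-0.79,-0.4,-0.7,0,0],[1,-0.175,-0.79,-0.4,-0.7,0,0],[1,-0.175,-0.79,-0.4,-0.1,0,0]],
])

```text
t: 16.75
ee_pos: [505.7, -179.9, 305.7]
orientation: [-2.224, -2.213, -0.008]
ft_force: [1.2, -0.2, -1.9]
width: 14.3
grasp_force: 30.0
```

Request:
servo_tool([
  [[1,-0.175,-0.79,-0.6,0,0,0],[1,-0.175,-0.79,-0.6,0,0,0],[1,0,0,-0.6,0,0,0],[1,0,0,0,0,0,0]],
])

```text
t: 17.08
ee_pos: [489.6, -242.9, 230.0]
orientation: [-2.222, -2.201, -0.008]
ft_force: [-0.1, 1.3, -0.7]
width: 14.2
grasp_force: 30.0
```

Run:
```python
from h import *
o=readout.get_obs(); print(o['ee_pos']); R=cv2.Rodrigues(o['orientation'])[0]; print(R.round(2))
c,im=snap('scene','s5'); a=im[120:330,20:320]
c2,im2=snap('wrist','w5')
hsv=cv2.cvtColor(im2,cv2.COLOR_RGB2HSV); m=cv2.inRange(hsv,(108,150,60),(125,255,255)); n,l,s,ce=cv2.connectedComponentsWithStats(m)
for i in range(1,n):
    if s[i,4]>300: print(s[i],ce[i])
v=np.hstack([cv2.resize(a,(560,392)),cv2.resize(im2[100:],(560,392))[:, 160:400]]); cv2.imwrite('pics/s5c.png',v[:,:,::-1])
ct,it=snap('top','t5')
hs=cv2.cvtColor(it,cv2.COLOR_RGB2HSV); m=cv2.inRange(hs,(0,0,85),(180,60,150)); m[:, :325]=0; m[:,410:]=0; m[:195]=0; m[262:]=0
```

```text
[ 489.55948192 -242.87301225  229.98939957]
[[ 0.01  1.   -0.01]
 [ 1.   -0.01  0.01]
 [ 0.01 -0.01 -1.  ]]
[ 262  131   37  176 1632] [274.01715686 207.71262255]
```

View pics/s5c.png

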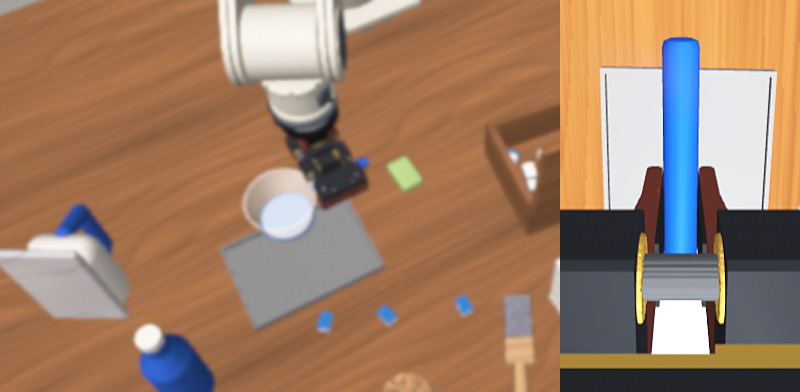

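The scoop is empty, roughly level and above the tray. I lower it.

Request:
servo_tool([
  [[1,0.05,-0.05,-0.8,0,0,0],[1,0,0,-0.8,0,0,0],[1,0,0,-0.8,0,0,0],[1,0,0,-0.4,0,0,0],[1,0,0,0,0,0,0]],
])

```text
t: 17.65
ee_pos: [494.2, -243.0, 120.5]
orientation: [-2.219, -2.21, -0.009]
ft_force: [-0.2, 0.6, -1.2]
width: 14.5
grasp_force: 30.0
```

Request:
servo_tool([
  [[1,0,0,-0.1,0,0,0],[1,0,0,-0.08,0,0,0],[1,0,0,0,0,0,0]],
])

```text
t: 17.9
ee_pos: [495.7, -244.6, 116.1]
orientation: [-2.224, -2.214, -0.011]
ft_force: [0.2, -0.0, -2.1]
width: 14.3
grasp_force: 30.0
```

Request:
servo_tool([
  [[1,0,0,-0.06,0,0,0],[1,0,0,-0.06,0,0,0],[1,0,0,0,0,0,0]],
])

```text
t: 18.15
ee_pos: [495.0, -244.6, 110.3]
orientation: [-2.224, -2.212, -0.01]
ft_force: [0.5, 0.1, 0.4]
width: 14.4
grasp_force: 30.0
```

Request:
servo_tool([
  [[1,0,0,-0.05,0,0,0],[1,0,0,0,0,0,0],[1,0,0,0,0,0,0]],
])

```text
t: 18.4
ee_pos: [495.2, -244.6, 108.7]
orientation: [-2.224, -2.212, -0.011]
ft_force: [0.8, 2.3, 5.7]
width: 14.3
grasp_force: 30.0
```

Contact with the tray floor. I release, rise and remeasure the loose tablets and scoop.

Request:
servo_tool([
  [[-1,0,0,0,0,0,0],[-1,0,0,0,0,0,0],[-1,0,0,0,0,0,0],[-1,0,0,0,0,0,0],[-1,0,0,0.2,0,0,0]],
])

```text
t: 18.82
ee_pos: [493.8, -244.1, 114.9]
orientation: [-2.221, -2.209, -0.008]
ft_force: [0.3, -0.0, -0.1]
width: 44.2
grasp_force: 0.0
```

Request:
servo_tool([
  [[-1,0,0,0.6,0,0,0],[-1,0,0,1,0,0,0],[-1,0,0,1,0,0,0],[-1,0.2,0.6,0.6,0,0,0.5],[-1,0.2,0.6,0,0,0,0.5]],
])

```text
t: 19.23
ee_pos: [513.1, -197.8, 250.0]
orientation: [2.127, 2.308, 0.015]
ft_force: [0.1, -0.3, -1.4]
width: 77.4
grasp_force: 0.0
```

Request:
servo_tool([
  [[-1,0.5,0.4,0,0,0,1],[-1,0.5,0.4,0,0,0,1],[-1,0.5,0.4,0,0,0,1],[-1,0.5,0.4,0,0,0,1],[-1,0,0,0,0,0,0]],
])

```text
t: 19.65
ee_pos: [593.7, -130.2, 244.8]
orientation: [-1.684, -2.646, -0.01]
ft_force: [1.0, -0.1, 0.5]
width: 87.9
grasp_force: 0.0
```

Run:
```python
from h import *
print(readout.get_obs()['ee_pos'],readout.get_obs()['orientation']); blues()
a=cv2.resize(np.load('pics/topx.npy')[150:262,260:420],None,fx=4,fy=4,interpolation=cv2.INTER_CUBIC)
s=snap('scene','s6')[1]; b=cv2.resize(s[160:320,90:300],(588,448)); 
cv2.imwrite('pics/t6.png',cv2.resize(np.hstack([a,b]),(800,292))[:,:,::-1])
```

```text
[ 593.68177016 -130.17197789  244.79450887] [-1.68380936 -2.64645309 -0.009985  ]
35 [365.9 192.5] [ 608. -327.] sizes [np.float64(22.0), np.float64(16.0)] long ang -49.0
```

View pics/t6.png

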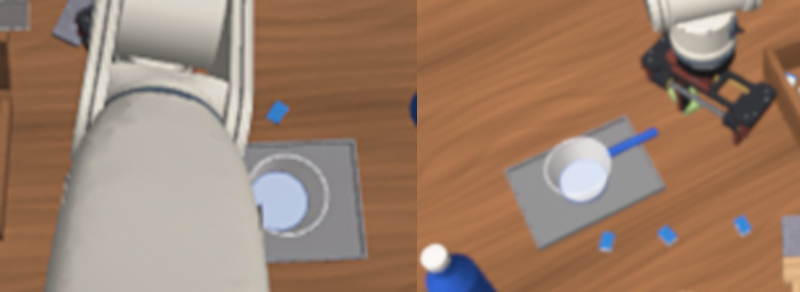

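The scoop stands upright on the tray and the loose tablets are undisturbed. I go to the first, at (690,-139).

Request:
servo_tool([
  [[-1,0.2,-0.02,-0.15,0,0,1],[-1,0.2,-0.02,-0.15,0,0,1],[-1,0.2,-0.02,-0.15,0,0,1],[-1,0.2,-0.02,-0.15,0,0,1],[-1,0.2,-0.02,-0.15,0,0,1]],
])

```text
t: 20.17
ee_pos: [629.8, -137.5, 213.8]
orientation: [-1.077, -2.942, -0.004]
ft_force: [-0.3, -0.7, -0.4]
width: 87.7
grasp_force: 0.0
```

Request:
servo_tool([
  [[-1,0.2,-0.02,-0.15,0,0,1],[-1,0.2,-0.02,-0.15,0,0,1],[-1,0.2,-0.02,-0.15,0,0,1],[-1,0.2,-0.02,-0.15,0,0,1],[-1,0.2,-0.02,-0.15,0,0,1]],
])

```text
t: 20.58
ee_pos: [669.9, -141.6, 183.7]
orientation: [-0.414, -3.104, -0.002]
ft_force: [-0.8, -0.1, -0.4]
width: 87.8
grasp_force: 0.0
```

Request:
servo_tool([
  [[-1,0.2,-0.02,-0.15,0,0,1],[-1,0.2,-0.02,-0.15,0,0,1],[-1,0,0,0,0,0,0]],
])

```text
t: 20.83
ee_pos: [686.2, -143.1, 170.9]
orientation: [-0.144, -3.128, -0.001]
ft_force: [-0.1, 0.5, -0.3]
width: 88.2
grasp_force: 0.0
```

```bash
cat >> h.py <<'E'
def wtab():
    o=readout.get_obs(); R=cv2.Rodrigues(np.array(o['orientation'],float))[0]
    print('tcp',o['ee_pos'].round(1),'tooly',np.degrees(np.arctan2(R[1,1],R[0,1])).round(1),'z',R[:,2].round(3))
    c,im=snap('wrist','wt'); hsv=cv2.cvtColor(im,cv2.COLOR_RGB2HSV); m=cv2.inRange(hsv,(90,120,90),(112,255,255))
    n,l,s,ce=cv2.connectedComponentsWithStats(m)
    for i in range(1,n):
        if s[i,4]<200: continue
        r=cv2.boxPoints(cv2.minAreaRect(np.argwhere(l==i)[:,::-1].astype(np.float32)))
        w=np.array([ray(c,q,13)[:2] for q in r]); e=[w[1]-w[0],w[2]-w[1]]; d=max(e,key=np.linalg.norm)
        p=ray(c,ce[i],13)[:2]; print(ce[i].round(),p.round(1),'sz',[np.linalg.norm(x).round(1) for x in e],'long',np.degrees(np.arctan2(d[1],d[0])).round(),'d/40',((p-o['ee_pos'][:2])/40).round(3))
E
python3 -c "
from h import *
wtab()"
```

```text
tcp [ 686.2 -143.1  170.9] tooly 84.7 z [-0.01   0.001 -1.   ]
[  5. 123.] [ 607.3 -317.2] sz [np.float64(9.7), np.float64(26.1)] long -16.0 d/40 [-1.972 -4.351]
[127. 169.] [ 644.3 -243.3] sz [np.float64(18.2), np.float64(26.2)] long 14.0 d/40 [-1.046 -2.504]
[287. 217.] [ 687.9 -138.9] sz [np.float64(17.3), np.float64(25.7)] long -1.0 d/40 [0.043 0.107]
```

Request:
servo_tool([
  [[-1,0.043,0.107,-0.9,0,0,0.8],[-1,0,0,-0.9,0,0,0],[-1,0,0,-0.4,0,0,0],[1,0,0,0,0,0,0],[1,0,0,0,0,0,0]],
])

```text
t: 21.3
ee_pos: [687.6, -138.2, 83.7]
orientation: [-0.041, -3.131, -0.0]
ft_force: [0.6, 0.5, -0.8]
width: 77.9
grasp_force: 0.0
```

Request:
servo_tool([
  [[1,0,0,0,0,0,0],[1,0,0,0,0,0,0],[1,0,0,0,0,0,0],[1,0,0,0,0,0,0],[1,0,0,0,0,0,0]],
])

```text
t: 21.72
ee_pos: [688.4, -137.9, 84.3]
orientation: [-0.036, -3.133, 0.0]
ft_force: [-0.2, -0.3, -0.7]
width: 44.7
grasp_force: 0.0
```

Request:
servo_tool([
  [[1,0,0,0,0,0,0],[1,0,0,0,0,0,0],[1,0,0,0,0,0,0],[1,0,0,0,0,0,0]],
])

```text
t: 22.05
ee_pos: [688.4, -137.7, 83.9]
orientation: [-0.036, -3.133, -0.0]
ft_force: [0.4, 0.5, 0.3]
width: 18.0
grasp_force: 0.4
```

Gripped (18 mm). I lift it and carry it to the store, keeping clear of the lid.

Request:
servo_tool([
  [[1,0,0,0.6,0,0,0],[1,-0.5,0,0.8,0,0,0],[1,-0.7,0,0.7,0,0,0],[1,-0.7,0,0.7,0,0,0],[1,-0.7,0.3,0.6,0,0,0]],
])

```text
t: 22.47
ee_pos: [583.6, -126.9, 221.5]
orientation: [-0.037, -3.134, 0.001]
ft_force: [0.1, 0.5, 1.0]
width: 17.5
grasp_force: 30.0
```

Request:
servo_tool([
  [[1,-0.5,0.8,0.3,0,0,0],[1,-0.3,0.95,0,0,0,0],[1,0,1,0,0,0,0],[1,0,1,0,0,0,0],[1,0,1,0,0,0,0]],
])

```text
t: 22.88
ee_pos: [551.9, 65.7, 232.5]
orientation: [-0.037, -3.134, -0.0]
ft_force: [0.9, 0.8, -0.2]
width: 17.6
grasp_force: 30.0
```

Request:
servo_tool([
  [[1,0,1,0,0,0,0],[1,0,0.8,-0.5,0,0,0],[1,0,0,-0.9,0,0,0],[1,0,0,-0.8,0,0,0],[1,0,0,-0.4,0,0,0]],
])

```text
t: 23.3
ee_pos: [550.6, 136.9, 124.8]
orientation: [-0.033, -3.129, 0.001]
ft_force: [-1.0, -0.8, 0.1]
width: 17.7
grasp_force: 30.0
```

Request:
servo_tool([
  [[-1,0,0,0,0,0,0],[-1,0,0,0,0,0,0],[-1,0,0,0,0,0,0],[-1,0,0,0.7,0,0,0],[-1,0,0,1,0,0,0]],
])

```text
t: 23.72
ee_pos: [551.2, 135.6, 195.4]
orientation: [-0.036, -3.128, 0.001]
ft_force: [0.7, 0.2, 0.9]
width: 47.6
grasp_force: 0.0
```

Request:
servo_tool([
  [[-1,0,-0.5,0.8,0,0,0.9],[-1,0,-1,0.2,0,0,0.9],[-1,0,-1,0,0,0,0.9],[-1,0,-1,0,0,0,0.9],[-1,0,-1,0,0,0,0]],
])

```text
t: 24.13
ee_pos: [553.0, -45.7, 238.8]
orientation: [0.463, -3.103, 0.004]
ft_force: [0.1, 0.5, 0.3]
width: 81.1
grasp_force: 0.0
```

Request:
servo_tool([
  [[-1,0,-1,0,0,0,0],[-1,0.5,-0.85,0,0,0,0],[-1,0.5,-0.85,0,0,0,0],[-1,0.6,-0.7,-0.4,0,0,0],[-1,0.6,-0.7,-0.4,0,0,0]],
])

```text
t: 24.55
ee_pos: [642.2, -210.8, 207.4]
orientation: [0.453, -3.106, 0.007]
ft_force: [0.9, 1.5, 0.0]
width: 87.9
grasp_force: 0.0
```

Request:
servo_tool([
  [[-1,0.13,-0.75,-0.6,0,0,0],[-1,0,-0.2,-0.6,0,0,0],[-1,0,0,0,0,0,0]],
])

```text
t: 24.8
ee_pos: [643.9, -248.1, 153.2]
orientation: [0.449, -3.097, -0.001]
ft_force: [-1.1, 0.4, -0.6]
width: 87.7
grasp_force: 0.0
```

```bash
python3 -c "
from h import *
wtab(); blues()"
```

```text
tcp [ 643.9 -248.1  153.2] tooly 106.5 z [-0.012 -0.001 -1.   ]
[483.   3.] [ 487.2 -175.4] sz [np.float64(22.5), np.float64(4.1)] long 107.0 d/40 [-3.918  1.818]
[175. 132.] [ 606.4 -326.2] sz [np.float64(25.5), np.float64(17.5)] long 140.0 d/40 [-0.938 -1.954]
[285. 224.] [ 643.6 -244.8] sz [np.float64(25.8), np.float64(17.4)] long -167.0 d/40 [-0.007  0.081]
```

Request:
servo_tool([
  [[-1,0,0.08,-0.9,0,0,-0.7],[-1,0,0,-0.83,0,0,0],[1,0,0,0,0,0,0],[1,0,0,0,0,0,0],[1,0,0,0,0,0,0]],
])

```text
t: 25.32
ee_pos: [647.1, -242.3, 89.8]
orientation: [0.362, -3.115, 0.004]
ft_force: [-0.3, 0.3, 0.0]
width: 71.5
grasp_force: 0.0
```

Request:
servo_tool([
  [[1,0,0,0,0,0,0],[1,0,0,0,0,0,0],[1,0,0,0,0,0,0],[1,0,0,0,0,0,0],[1,0,0,0,0,0,0]],
])

```text
t: 25.73
ee_pos: [645.8, -242.7, 87.3]
orientation: [0.36, -3.113, 0.002]
ft_force: [-1.0, 0.1, 0.2]
width: 37.8
grasp_force: 0.0
```

Request:
servo_tool([
  [[1,0,0,0,0,0,0],[1,0,0,0,0,0,0],[1,0,0,0,0,0,0],[1,0,0,0,0,0,0]],
])

```text
t: 26.07
ee_pos: [645.5, -242.6, 86.6]
orientation: [0.36, -3.112, 0.002]
ft_force: [-0.3, 0.1, 1.5]
width: 17.1
grasp_force: 30.0
```

Request:
servo_tool([
  [[1,0,0,0.6,0,0,0],[1,-0.3,0.4,0.8,0,0,0],[1,-0.4,0.5,0.7,0,0,-1],[1,-0.5,0.5,0.7,0,0,-1],[1,-0.5,0.5,0.65,0,0,-1]],
])

```text
t: 26.48
ee_pos: [576.9, -165.9, 225.9]
orientation: [-0.057, -3.133, -0.0]
ft_force: [0.1, -1.0, 0.3]
width: 17.5
grasp_force: 30.0
```

Request:
servo_tool([
  [[1,-0.4,0.9,0.3,0,0,0],[1,-0.2,0.95,0,0,0,0],[1,0,1,0,0,0,0],[1,0,1,0,0,0,0],[1,0,1,0,0,0,0]],
])

```text
t: 26.9
ee_pos: [553.1, 29.0, 237.2]
orientation: [-0.05, -3.133, -0.0]
ft_force: [0.5, -0.1, -0.5]
width: 17.7
grasp_force: 30.0
```

Request:
servo_tool([
  [[1,0,1,0,0,0,0],[1,0,1,0,0,0,0],[1,0,0.7,-0.4,0,0,0],[1,0,0,-0.9,0,0,0],[1,0,0,-0.8,0,0,0]],
])

```text
t: 27.32
ee_pos: [554.2, 137.7, 152.6]
orientation: [-0.044, -3.136, -0.001]
ft_force: [0.0, -0.4, 0.4]
width: 17.4
grasp_force: 30.0
```

Request:
servo_tool([
  [[-1,0,0,-0.2,0,0,0],[-1,0,0,0,0,0,0],[-1,0,0,0,0,0,0],[-1,0,0,0.6,0,0,0],[-1,0,0,0.9,0,0,0]],
])

```text
t: 27.73
ee_pos: [552.7, 134.6, 204.6]
orientation: [-0.051, -3.129, 0.001]
ft_force: [0.5, 0.1, -0.2]
width: 47.2
grasp_force: 0.0
```

Request:
servo_tool([
  [[-1,0,-0.5,0.8,0,0,-0.8],[-1,0,-1,0.2,0,0,-0.8],[-1,0,-1,0,0,0,-0.8],[-1,0,-1,0,0,0,-0.8],[-1,0,-1,0,0,0,-0.8]],
])

```text
t: 28.15
ee_pos: [554.3, -46.8, 248.0]
orientation: [-0.599, -3.08, -0.003]
ft_force: [1.3, 0.4, 0.4]
width: 80.6
grasp_force: 0.0
```

Request:
servo_tool([
  [[-1,0.1,-1,0,0,0,-0.8],[-1,0.2,-0.95,0,0,0,-0.8],[-1,0.2,-0.95,0,0,0,-0.8],[-1,0.2,-0.9,-0.3,0,0,-0.8],[-1,0.2,-0.9,-0.3,0,0,-0.4]],
])

```text
t: 28.57
ee_pos: [590.7, -235.9, 224.2]
orientation: [-1.076, -2.949, -0.004]
ft_force: [0.2, 0.2, -0.3]
width: 88.0
grasp_force: 0.0
```

Request:
servo_tool([
  [[-1,0.2,-0.9,-0.4,0,0,0],[-1,0.2,-0.8,-0.5,0,0,0],[-1,0,-0.6,-0.7,0,0,0],[-1,0,0,0,0,0,0]],
])

```text
t: 28.9
ee_pos: [603.9, -329.1, 154.3]
orientation: [-1.073, -2.942, -0.004]
ft_force: [-2.1, 0.9, -0.5]
width: 88.1
grasp_force: 0.0
```

```bash
python3 -c "
from h import *
wtab(); blues()"
```

```text
tcp [ 603.9 -329.1  154.3] tooly 49.9 z [-0.009  0.006 -1.   ]
[286. 222.] [ 606.1 -326.4] sz [np.float64(16.8), np.float64(25.3)] long -39.0 d/40 [0.055 0.068]
```

Request:
servo_tool([
  [[-1,0.03,0.05,-0.9,0,0,0],[-1,0,0,-0.83,0,0,0],[1,0,0,0,0,0,0],[1,0,0,0,0,0,0],[1,0,0,0,0,0,0]],
])

```text
t: 29.42
ee_pos: [607.8, -321.8, 89.7]
orientation: [-1.066, -2.948, -0.004]
ft_force: [-0.3, -0.3, -0.3]
width: 71.6
grasp_force: 0.0
```

Request:
servo_tool([
  [[1,0,0,0,0,0,0],[1,0,0,0,0,0,0],[1,0,0,0,0,0,0],[1,0,0,0,0,0,0],[1,0,0,0,0,0,0]],
])

```text
t: 29.83
ee_pos: [606.8, -322.7, 88.0]
orientation: [-1.067, -2.947, -0.004]
ft_force: [-0.1, 1.2, 1.0]
width: 37.9
grasp_force: 0.0
```

Request:
servo_tool([
  [[1,0,0,0,0,0,0],[1,0,0,0,0,0,0],[1,0,0,0,0,0,0],[1,0,0,0,0,0,0]],
])

```text
t: 30.17
ee_pos: [606.7, -322.6, 87.4]
orientation: [-1.067, -2.946, -0.005]
ft_force: [-0.7, 1.0, 1.1]
width: 17.6
grasp_force: 30.0
```

Request:
servo_tool([
  [[1,0,0,0.6,0,0,0],[1,0,0.4,0.8,0,0,0],[1,-0.2,0.5,0.7,0,0,1],[1,-0.2,0.5,0.7,0,0,1],[1,-0.2,0.6,0.65,0,0,1]],
])

```text
t: 30.58
ee_pos: [582.5, -242.4, 226.9]
orientation: [-0.668, -3.062, -0.002]
ft_force: [0.6, 0.8, 0.5]
width: 17.3
grasp_force: 30.0
```

Request:
servo_tool([
  [[1,-0.2,0.9,0.3,0,0,1],[1,-0.2,0.95,0.1,0,0,1],[1,-0.2,0.95,0,0,0,1],[1,-0.15,0.95,0,0,0,1],[1,0,1,0,0,0,0.7]],
])

```text
t: 31.0
ee_pos: [551.3, -51.2, 241.7]
orientation: [-0.03, -3.132, -0.0]
ft_force: [0.6, 0.6, -1.1]
width: 17.6
grasp_force: 30.0
```

Request:
servo_tool([
  [[1,0,1,0,0,0,0],[1,0,1,0,0,0,0],[1,0,1,0,0,0,0],[1,0,1,0,0,0,0],[1,0,0.75,-0.4,0,0,0]],
])

```text
t: 31.42
ee_pos: [554.1, 140.6, 228.0]
orientation: [-0.034, -3.138, -0.003]
ft_force: [1.3, 0.1, 0.2]
width: 17.6
grasp_force: 30.0
```

Request:
servo_tool([
  [[1,0,0,-0.9,0,0,0],[1,0,0,-0.9,0,0,0],[-1,0,0,-0.1,0,0,0],[-1,0,0,0,0,0,0],[-1,0,0,0,0,0,0]],
])

```text
t: 31.83
ee_pos: [553.3, 137.2, 150.4]
orientation: [-0.036, -3.133, -0.0]
ft_force: [-0.4, -0.1, 0.6]
width: 34.2
grasp_force: 0.0
```

Request:
servo_tool([
  [[-1,0,0,0.6,0,0,0],[-1,0,0,1,0,0,0],[-1,0,0,1,0,0,0],[-1,0,0,1,0,0,0],[-1,0,0,1,0,0,0]],
])

```text
t: 32.25
ee_pos: [553.0, 136.8, 338.5]
orientation: [-0.037, -3.137, -0.002]
ft_force: [0.7, 0.0, -0.4]
width: 67.3
grasp_force: 0.0
```

Run:
```python
from h import *
o=readout.get_obs(); print(o['ee_pos'],o['orientation'],o['qpos'])
w=snap('wrist','w7')[1]; ct,t=snap('top','t7'); s=snap('scene','s7')[1]
print(proj(cam('scene'),np.array([[700,95,228],[650,0,100],[640,5,258]])).round())
a=cv2.resize(w,(400,300)); b=cv2.resize(s[130:310,100:420],(400,225)); c=cv2.resize(t[140:262,145:410],(400,184))
v=np.zeros((530,800,3),np.uint8); v[:300,:400]=a; v[:225,400:]=b; v[300:484,:400]=c; d=cv2.resize(s[130:280,260:440],(360,300)); v[225:525,400:760]=d
cv2.imwrite('pics/v7.png',v[:,:,::-1])
```

```text
[552.97603091 136.79023094 338.47807835] [-3.73798545e-02 -3.13663428e+00 -1.58213859e-03] [ 0.22077493  0.30345136  1.7197137   0.0023005   1.12280364 -1.32718917]
[[351. 207.]
 [305. 234.]
 [308. 198.]]
```

View pics/v7.png

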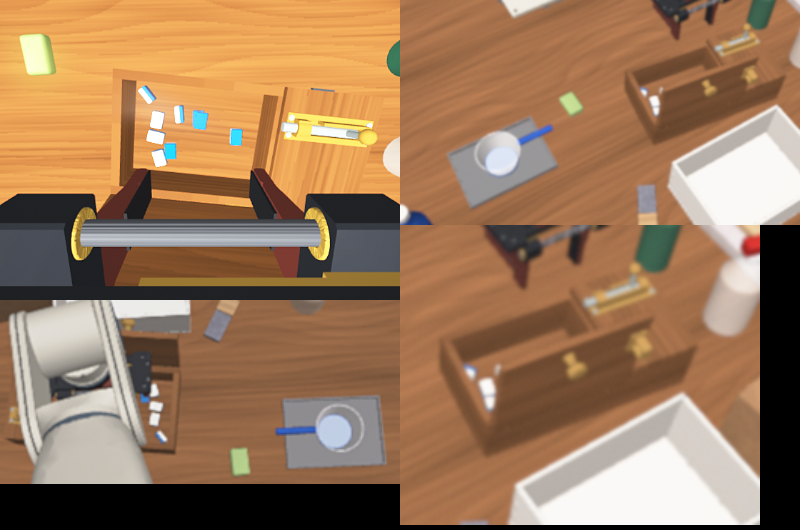

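Eight tablets are visible in the store in the wrist view; the ninth is probably behind the bar. I move towards the lid knob and check from there.

Request:
servo_tool([
  [[-1,0,0,0.9,0,0,-0.5],[-1,0.3,0,0.7,0,0,-0.5],[-1,0.8,0,0,0,0,0],[-1,0.8,-0.3,0,0,0,0],[-1,0,0,0,0,0,0]],
])

```text
t: 32.82
ee_pos: [632.5, 123.6, 398.2]
orientation: [-0.175, -3.132, -0.0]
ft_force: [-1.0, -0.3, -0.3]
width: 87.4
grasp_force: 0.0
```

Run:
```python
from h import *
o=readout.get_obs(); print(o['ee_pos'])
c,w=snap('wrist','w8')
def tri(a,ca,b,cb):
    X=cv2.triangulatePoints(ca[0]@ca[1][:3],cb[0]@cb[1][:3],np.array(a,float).reshape(2,1),np.array(b,float).reshape(2,1)); return (X[:3]/X[3]).ravel().round(0)
print('knob scene px',tri((260+565-400,0),cam('scene'),(1,1),c)[:0], proj(c,[[567,122,12],[640,5,258],[664,222,258],[700,98,230]]).round())
```

```text
[632.49254695 123.61164077 398.20515621]
knob scene px [] [[273. 115.]
 [104. 251.]
 [433. 251.]
 [257. 297.]]
```

View pics/w8.png

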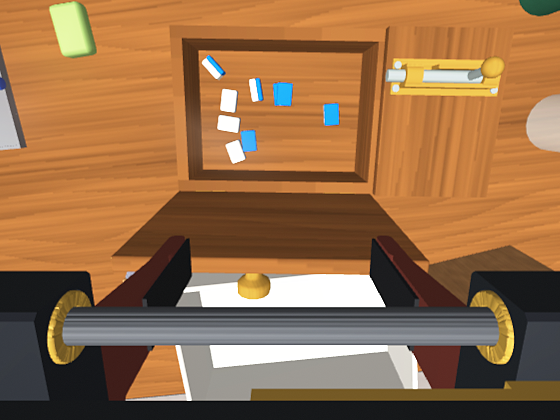

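Only eight tablets show in the store: (213,67), (228,100), (228,123), (236,152), (249,141), (256,90), (283,94) and (331,114). The knob is at (254,285). I zoom in to see whether two are stacked at (283,94).

Run:
```python
from h import *
c=cam('wrist'); w=np.load('pics/w8.npy')
for p in ((283,94),(331,114),(256,90)): print(p,ray(c,p,25).round(),ray(c,p,38).round())
a=cv2.resize(w[40:180,180:370],None,fx=4,fy=4,interpolation=cv2.INTER_CUBIC); cv2.imwrite('pics/w8c.png',a[:,:,::-1])
hsv=cv2.cvtColor(w,cv2.COLOR_RGB2HSV); m=cv2.inRange(hsv,(90,120,90),(112,255,255)); n,l,s,ce=cv2.connectedComponentsWithStats(m)
for i in range(1,n):
    if s[i,4]>60:
        r=cv2.boxPoints(cv2.minAreaRect(np.argwhere(l==i)[:,::-1].astype(np.float32))); q=np.array([ray(c,x,25)[:2] for x in r]); print(ce[i].round(),s[i,4],np.linalg.norm(q[1]-q[0]).round(1),np.linalg.norm(q[2]-q[1]).round(1))
```

```text
(283, 94) [540. 138.  25.] [541. 137.  38.]
(331, 114) [570. 194.  25.] [570. 192.  38.]
(256, 90) [532. 106.  25.] [533. 106.  38.]
[215.  65.] 104 5.1 27.1
[259.  89.] 98 5.2 26.0
[282.  93.] 394 23.0 25.6
[331. 114.] 303 17.2 23.9
[248. 140.] 285 17.5 25.2
```

View pics/w8c.png

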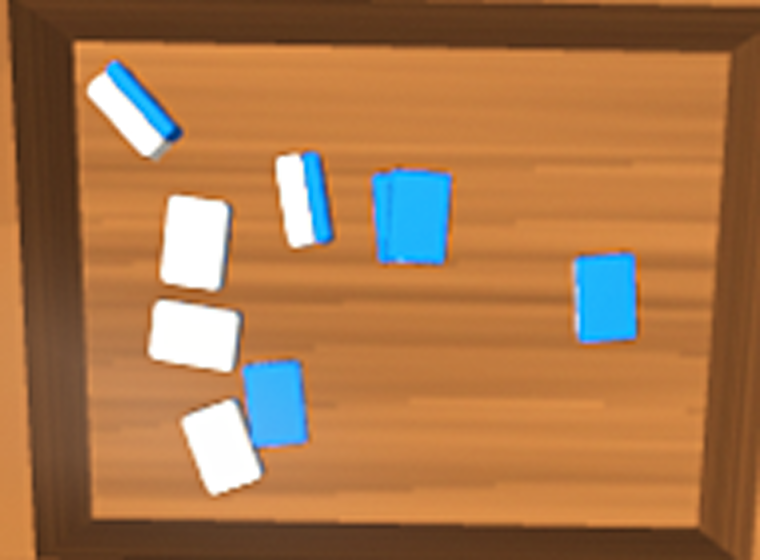

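The zoom shows two tablets stacked at (283,94), so all nine are in the store. That view also takes me past the 14-picture limit (16 so far), so from here I work from numbers only. Next I regrip the knob where I let go of it.

Request:
servo_tool([
  [[-1,0.78,-0.33,0,0,0,0],[-1,0.78,-0.33,0,0,0,0],[-1,0,0,-0.9,0,0,0],[-1,0,0,-0.9,0,0,0],[-1,0,0,-0.5,0,0,0]],
])

```text
t: 33.28
ee_pos: [688.9, 98.3, 301.4]
orientation: [-0.174, -3.123, 0.001]
ft_force: [-0.4, -0.2, -0.0]
width: 88.1
grasp_force: 0.0
```

Request:
servo_tool([
  [[1,0,0,0,0,0,0],[1,0,0,0,0,0,0],[1,0,0,0,0,0,0],[1,0,0,0,0,0,0],[1,0,0,0,0,0,0]],
])

```text
t: 33.7
ee_pos: [691.8, 99.2, 307.9]
orientation: [-0.172, -3.132, -0.002]
ft_force: [-0.9, -0.6, 0.6]
width: 58.2
grasp_force: 0.0
```

Request:
servo_tool([
  [[1,0,0,0,0,0,0],[1,0,0,0,0,0,0],[1,0,0,0,0,0,0],[1,0,0,0,0,0,0],[1,0,0,0,0,0,0]],
])

```text
t: 34.12
ee_pos: [691.0, 97.1, 305.7]
orientation: [-0.171, -3.128, 0.006]
ft_force: [-2.0, -15.6, 2.6]
width: 24.8
grasp_force: 20.6
```

Request:
servo_tool([
  [[1,-0.3,-0.04,0.07,0,0,0],[1,-0.37,0.045,0.04,0,0,0],[1,-0.46,0.055,0,0,0,0],[1,0,0,0,0,0,0]],
])

```text
t: 34.45
ee_pos: [644.9, 102.2, 311.7]
orientation: [-0.172, -3.13, -0.003]
ft_force: [-2.6, 1.7, 7.6]
width: 24.1
grasp_force: 30.0
```

Request:
servo_tool([
  [[1,-0.46,0.055,-0.02,0,0,0],[1,-0.457,0.055,-0.08,0,0,0],[1,-0.44,0.053,-0.15,0,0,0],[1,0,0,0,0,0,0]],
])

```text
t: 34.78
ee_pos: [589.2, 109.3, 299.7]
orientation: [-0.172, -3.126, -0.004]
ft_force: [-4.2, 5.7, 1.0]
width: 24.6
grasp_force: 30.0
```

Request:
servo_tool([
  [[1,-0.42,0.045,-0.22,0,0,0],[1,-0.39,0.042,-0.26,0,0,0],[1,-0.33,0.035,-0.27,0,0,0],[1,0,0,0,0,0,0]],
])

```text
t: 35.12
ee_pos: [544.0, 114.8, 268.9]
orientation: [-0.173, -3.127, -0.007]
ft_force: [-2.4, 11.2, -2.2]
width: 24.4
grasp_force: 30.0
```

Request:
servo_tool([
  [[1,-0.3,0.03,-0.31,0,0,0],[1,-0.27,0.03,-0.355,0,0,0],[1,0,0,0,0,0,0]],
])

```text
t: 35.37
ee_pos: [522.4, 117.5, 242.0]
orientation: [-0.174, -3.129, -0.008]
ft_force: [2.1, 14.9, -4.5]
width: 24.7
grasp_force: 30.0
```

Request:
servo_tool([
  [[1,-0.19,0.06,-0.38,0,0,0],[1,-0.14,0.03,-0.4,0,0,0],[1,0,0,0,0,0,0]],
])

```text
t: 35.62
ee_pos: [508.0, 119.8, 209.9]
orientation: [-0.172, -3.124, -0.002]
ft_force: [-1.8, 6.6, -3.2]
width: 24.5
grasp_force: 30.0
```

Request:
servo_tool([
  [[1,-0.1,0.01,-0.35,0,0,0],[1,0,0,0,0,0,0]],
])

```text
t: 35.78
ee_pos: [503.9, 120.2, 196.3]
orientation: [-0.173, -3.123, -0.002]
ft_force: [-5.0, 9.5, -4.1]
width: 24.4
grasp_force: 30.0
```

Request:
servo_tool([
  [[1,0,0,-0.12,0,0,0],[1,0,0,0,0,0,0]],
])

```text
t: 35.95
ee_pos: [504.9, 120.2, 193.7]
orientation: [-0.173, -3.125, -0.002]
ft_force: [-7.9, 5.7, 9.6]
width: 24.4
grasp_force: 30.0
```

Request:
servo_tool([
  [[1,0,0,-0.1,0,0,0],[1,0,0,0,0,0,0]],
])

```text
t: 36.12
ee_pos: [506.2, 120.1, 191.2]
orientation: [-0.172, -3.128, -0.003]
ft_force: [-7.6, 4.1, 20.1]
width: 24.3
grasp_force: 30.0
```

Request:
servo_tool([
  [[-1,0,0,0.2,0,0,0],[-1,0,0,0,0,0,0],[-1,0,0,0,0,0,0],[-1,0,0,0.6,0,0,0],[-1,0,0,1,0,0,0]],
])

```text
t: 36.53
ee_pos: [503.8, 118.6, 258.1]
orientation: [-0.172, -3.12, 0.003]
ft_force: [0.9, 0.0, 0.5]
width: 54.0
grasp_force: 0.0
```

Request:
servo_tool([
  [[-1,0.5,0.5,1,0,0,0],[-1,0.5,0.7,1,0,0,0],[-1,0.3,0.7,0,0,0,0],[-1,0,0,0,0,0,0]],
])

```text
t: 36.87
ee_pos: [553.9, 189.8, 329.2]
orientation: [-0.171, -3.134, -0.006]
ft_force: [-1.3, -0.5, 0.1]
width: 80.8
grasp_force: 0.0
```

```bash
cat >> h.py <<'E'
def brass(names=('wrist','scene')):
    out={}
    for n in names:
        c,im=snap(n,'b_'+n); hsv=cv2.cvtColor(im,cv2.COLOR_RGB2HSV); m=cv2.inRange(hsv,(18,130,110) if n!='wrist' else (20,170,130),(32,255,255))
        k,l,s,ce=cv2.connectedComponentsWithStats(m); out[n]=c
        for i in range(1,k):
            if s[i,4]>(25 if n!='wrist' else 150): print(n,s[i],ce[i].round(1),'z124',ray(c,ce[i],124)[:2].round(),'z154',ray(c,ce[i],154)[:2].round())
    return out
def tri(a,ca,b,cb):
    X=cv2.triangulatePoints(ca[0]@ca[1][:3],cb[0]@cb[1][:3],np.array(a,float).reshape(2,1),np.array(b,float).reshape(2,1)); return (X[:3]/X[3]).ravel().round(1)
E
python3 - <<'E'
from h import *
print(readout.get_obs()['ee_pos'])
o=brass(); print('exp knob',[(n,proj(c,(506,117,124)).round(),proj(c,(550,313,154)).round()) for n,c in o.items()])
E
```

```text
[553.85460728 189.76785013 329.21576779]
wrist [438 170  26  22 155] [449.2 179.4] z124 [554. 329.] z154 [546. 316.]
wrist [ 68 291  38  49 578] [ 83.8 308.4] z124 [636.   4.] z154 [621.  24.]
wrist [456 291  37  73 926] [476.9 323.4] z124 [691. 356.] z154 [669. 339.]
wrist [ 72 343  28  21 311] [ 83.9 352.6] z124 [681.  -7.] z154 [661.  14.]
wrist [ 232  382  328   18 3700] [419.3 393.2] z124 [762. 303.] z154 [733. 292.]
scene [358 157  26  16 117] [371.4 165.7] z124 [564. 288.] z154 [580. 268.]
scene [343 167   8  11  55] [346.8 172. ] z124 [546. 211.] z154 [563. 193.]
scene [310 172   7   8  35] [312.7 175.1] z124 [504. 118.] z154 [522. 103.]
scene [ 44 383  49  35 827] [ 70.9 402.7] z124 [ 756. -669.] z154 [ 767. -661.]
exp knob [('wrist', array([[182., 149.]]), array([[446., 185.]])), ('scene', array([[313., 176.]]), array([[377., 153.]]))]
```

The lid reads shut: the knob's scene pixel is (312.7,175.1), against (313,176) expected. I move over the bolt knob.

Request:
servo_tool([
  [[-1,-0.1,0.8,0,0,0,0],[-1,0,0.9,-0.2,0,0,0],[-1,0,0.9,-0.5,0,0,0],[-1,0,0.5,-0.5,0,0,0],[-1,0,0,0,0,0,0]],
])

```text
t: 37.38
ee_pos: [544.3, 311.6, 273.6]
orientation: [-0.168, -3.121, 0.005]
ft_force: [-0.1, -0.1, -0.7]
width: 88.2
grasp_force: 0.0
```

Run:
```python
from h import *
o=readout.get_obs(); print(o['ee_pos'],o['orientation'])
c,im=snap('wrist','wb'); e=proj(c,(548,316,154))[0]; print(e)
hsv=cv2.cvtColor(im,cv2.COLOR_RGB2HSV); m=cv2.inRange(hsv,(16,90,90),(34,255,255))
x,y=e.astype(int); sub=m[max(0,y-60):y+60,x-60:x+60]; k,l,s,ce=cv2.connectedComponentsWithStats(sub)
for i in range(1,k):
    if s[i,4]>60: print(s[i],ce[i]+[x-60,max(0,y-60)],ray(c,ce[i]+[x-60,max(0,y-60)],154).round(1))
g=cv2.cvtColor(im,cv2.COLOR_RGB2GRAY); h=cv2.HoughCircles(g,cv2.HOUGH_GRADIENT,1,20,param1=100,param2=18,minRadius=12,maxRadius=40)
if h is not None:
    for q in h[0]:
        if abs(q[0]-x)<60 and abs(q[1]-y)<60: print('circ',q,ray(c,q[:2],154).round(1))
print('exp radius px',c[0][0,0]*9/ (c[1][:3,:3]@np.array([548,316,154])+c[1][:3,3])[2])
```

```text
[544.29593193 311.55385335 273.62043988] [-0.16812122 -3.12142131  0.00508351]
[289.21019783 239.22025175]
[   0   17  112   57 4170] [287.12925659 219.51654676] [535.7 316.  154. ]
[85 79  4 41 65] [315.44615385 279.29230769] [575.6 329.4 154. ]
[ 58  86   9  34 144] [290.38888889 281.91666667] [575.7 313.9 154. ]
circ [289.5 237.5  14.3] [546.9 316.3 154. ]
exp radius px 15.055770365675983
```

The ball fits a circle at (289.5,237.5), radius 14.3 px against 15 expected, giving (547,316). I descend and grip it.

Request:
servo_tool([
  [[-1,0.06,0.11,-0.6,0,0,0],[-1,0,0,-0.58,0,0,0],[1,0,0,0,0,0,0],[1,0,0,0,0,0,0],[1,0,0,0,0,0,0]],
])

```text
t: 37.85
ee_pos: [549.9, 313.7, 232.9]
orientation: [-0.174, -3.129, -0.001]
ft_force: [0.7, 0.0, 0.1]
width: 71.1
grasp_force: 0.0
```

Request:
servo_tool([
  [[1,0,0,0,0,0,0],[1,0,0,0,0,0,0],[1,0,0,0,0,0,0],[1,0,0,0,0,0,0],[1,0,0,0,0,0,0]],
])

```text
t: 38.27
ee_pos: [549.4, 314.8, 232.2]
orientation: [-0.172, -3.129, -0.001]
ft_force: [0.3, 0.0, -0.6]
width: 38.1
grasp_force: 0.0
```

Request:
servo_tool([
  [[1,0,0,0,0,0,0],[1,0,0,0,0,0,0],[1,0,0,0,0,0,0],[1,0,0,0,0,0,0],[1,0,0,0,0,0,0]],
])

```text
t: 38.68
ee_pos: [549.3, 314.9, 231.7]
orientation: [-0.172, -3.128, -0.001]
ft_force: [-0.8, 1.9, -0.0]
width: 16.3
grasp_force: 30.0
```

Request:
servo_tool([
  [[0.4,0,0,0,0,0,0],[0.4,0,0,0,0,0,0],[0.4,0,0,-0.15,0,0,0],[1,0,0,0,0,0,0],[1,0,0,0,0,0,0]],
])

```text
t: 39.1
ee_pos: [549.0, 314.5, 225.0]
orientation: [-0.172, -3.127, 0.0]
ft_force: [-0.5, 0.2, -4.4]
width: 16.4
grasp_force: 30.3
```

Request:
servo_tool([
  [[1,0,0,0,0,0,0],[1,0,0,0,0,0,0],[1,0,0,0,0,0,0]],
])

```text
t: 39.35
ee_pos: [548.9, 314.6, 225.0]
orientation: [-0.172, -3.127, 0.0]
ft_force: [0.8, 0.8, -6.6]
width: 16.3
grasp_force: 30.0
```

Request:
servo_tool([
  [[1,-0.01,-0.1,0,0,0,0],[1,-0.022,-0.2,0,0,0,0],[1,0,0,0,0,0,0]],
])

```text
t: 39.6
ee_pos: [547.5, 301.3, 225.1]
orientation: [-0.173, -3.127, 0.001]
ft_force: [-0.3, -0.4, -10.0]
width: 16.3
grasp_force: 30.0
```

Request:
servo_tool([
  [[1,-0.03,-0.25,-0.03,0,0,0],[1,-0.03,-0.25,0,0,0,0],[1,0,0,0,0,0,0]],
])

```text
t: 39.85
ee_pos: [545.5, 280.8, 225.0]
orientation: [-0.173, -3.128, 0.001]
ft_force: [-1.2, -2.3, -2.3]
width: 16.6
grasp_force: 30.0
```

Request:
servo_tool([
  [[1,-0.015,-0.14,0,0,0,0],[1,0,0,0,0,0,0]],
])

```text
t: 40.02
ee_pos: [545.2, 276.4, 225.0]
orientation: [-0.173, -3.129, -0.001]
ft_force: [-0.6, -0.8, -0.1]
width: 16.4
grasp_force: 30.0
```

Request:
servo_tool([
  [[1,-0.005,-0.06,0,0,0,0],[1,0,0,0,0,0,0]],
])

```text
t: 40.18
ee_pos: [545.4, 275.8, 225.1]
orientation: [-0.173, -3.13, -0.005]
ft_force: [-0.3, 6.7, -2.5]
width: 16.2
grasp_force: 30.0
```

Request:
servo_tool([
  [[1,-0.005,-0.06,0,0,0,0],[1,0,0,0,0,0,0]],
])

```text
t: 40.35
ee_pos: [545.6, 275.1, 225.2]
orientation: [-0.174, -3.131, -0.01]
ft_force: [0.6, 15.1, -6.0]
width: 16.2
grasp_force: 30.0
```

The bolt is home (about 39.7 mm travel, stopped with 15 N). I turn the handle down in an arc towards the front.

Request:
servo_tool([
  [[1,-0.15,0.03,-0.01,0,0,0],[1,-0.145,0.016,-0.035,0,0,0],[1,-0.14,0.015,-0.055,0,0,0],[1,-0.13,0.014,-0.075,0,0,0],[1,0,0,0,0,0,0]],
])

```text
t: 40.77
ee_pos: [523.7, 278.1, 219.1]
orientation: [-0.172, -3.134, -0.01]
ft_force: [2.0, 11.4, -0.9]
width: 16.2
grasp_force: 30.0
```

Request:
servo_tool([
  [[1,-0.11,0.012,-0.1,0,0,0],[1,-0.107,0.012,-0.105,0,0,0],[1,-0.08,0.008,-0.125,0,0,0],[1,-0.07,0.008,-0.135,0,0,0],[1,0,0,0,0,0,0]],
])

```text
t: 41.18
ee_pos: [509.1, 279.8, 200.3]
orientation: [-0.172, -3.134, -0.01]
ft_force: [1.2, 12.8, 0.4]
width: 16.6
grasp_force: 30.0
```

Request:
servo_tool([
  [[1,-0.04,0.004,-0.12,0,0,0],[1,-0.02,0,-0.13,0,0,0],[1,0,0,0,0,0,0]],
])

```text
t: 41.43
ee_pos: [506.7, 280.2, 190.2]
orientation: [-0.173, -3.134, -0.011]
ft_force: [1.6, 13.5, 1.3]
width: 15.9
grasp_force: 30.0
```

Request:
servo_tool([
  [[1,0,0,-0.05,0,0,0],[1,0,0,0,0,0,0]],
])

```text
t: 41.6
ee_pos: [506.6, 280.2, 188.5]
orientation: [-0.173, -3.133, -0.01]
ft_force: [-1.7, 14.4, 1.2]
width: 16.3
grasp_force: 30.0
```

The handle is down. I release, rise clear, then check numerically.

Request:
servo_tool([
  [[-1,0,0,0,0,0,0],[-1,0,0,0,0,0,0],[-1,0,0,0,0,0,0],[-1,0,0,0,0,0,0],[-1,0,0,0.3,0,0,0]],
])

```text
t: 42.02
ee_pos: [503.9, 276.2, 197.4]
orientation: [-0.172, -3.125, 0.003]
ft_force: [0.2, -1.1, 0.1]
width: 46.0
grasp_force: 0.0
```

Request:
servo_tool([
  [[-1,0,0,0.8,0,0,0],[-1,0,0,1,0,0,0],[-1,0,0,1,0,0,0],[-1,-0.3,0,0.8,0,0,0],[-1,0,0,0,0,0,0]],
])

```text
t: 42.43
ee_pos: [494.2, 277.9, 350.7]
orientation: [0.173, 3.136, 0.009]
ft_force: [1.1, 0.4, 0.5]
width: 79.0
grasp_force: 0.0
```

Run:
```python
from h import *
o=readout.get_obs(); print(o['t'],o['ee_pos'],o['ft_force'])
c=brass(('wrist','scene')); print([(n,proj(k,[[506,280,119],[506,117,124]]).round()) for n,k in c.items()])
ci,im=snap('wrist','we'); h=cv2.HoughCircles(cv2.cvtColor(im,cv2.COLOR_RGB2GRAY),cv2.HOUGH_GRADIENT,1,20,param1=100,param2=18,minRadius=7,maxRadius=25)
for q in h[0]:
    if q[1]<300: print('circ',q,ray(ci,q[:2],119).round())
blues()
```

```text
42.4333 [494.19993417 277.91768656 350.73214459] [1.06203342 0.4178094  0.45951209]
wrist [ 72 291  37  73 893] [ 87.1 323.8] z124 [605.  77.] z154 [588.  98.]
wrist [453 291  34  72 721] [473.5 322.6] z124 [647. 454.] z154 [625. 437.]
wrist [ 228  382  332   18 3824] [413.4 393. ] z124 [724. 394.] z154 [695. 383.]
scene [358 157  26  16 151] [372.1 164.8] z124 [562. 291.] z154 [579. 272.]
scene [346 167   6  11  31] [348.1 172.7] z124 [550. 212.] z154 [567. 195.]
scene [310 172   7   8  35] [312.6 175. ] z124 [504. 118.] z154 [522. 103.]
scene [ 44 383  49  36 828] [ 70.9 402.8] z124 [ 756. -669.] z154 [ 767. -661.]
[('wrist', array([[282., 202.],
       [103., 223.]])), ('scene', array([[358., 155.],
       [313., 176.]]))]
circ [106.5 223.5  16.3] [504. 118. 119.]
circ [285.5 211.5   9.3] [511. 280. 119.]
103 [340.6 226.1] [ 496. -226.] sizes [np.float64(80.0), np.float64(12.0)] long ang -90.0
```

```bash
python3 -c "
from h import *
print(close_job())"
```

```text
the job is handed in; nothing more can be done
None
```

I handed the job in at 42 s, with no verdict returned: by my measurements all nine tablets are in the store, the lid is shut, the bolt is home with its handle down, and the empty scoop stands on its tray. I viewed 16 pictures, two over your limit of 14.

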